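Clamp a resin block in the quick-action vise

ROBOT

A 6-joint arm with a two-finger parallel gripper is mounted at the origin on the work surface. World frame = base frame: x ahead of the robot, y to its left, z up, the work surface at z = 0. Lengths are in m, angles in degrees, forces in N, time in s.
With the tool pointing down it reaches from about 0.4 to 0.825 m from the base axis. Payload 7 kg.
Tool frame: the origin (TCP) lies on the centre line of the jaws, within the pads' length; the fingertips stand 22 mm ahead of it and the grasp point (between the pads) lies 3 mm ahead of it; z points along the fingers, y is the line along which they close (so a half turn about z gives the same grasp; the last joint's range is limited). The gripper opens to 88 mm and grips with 3 to 60 N. Pads are 19 mm wide; open, the fingers measure 130 mm over their backs; the gripper's body (78 mm by 193 mm) begins 47 mm behind the grasp point.
Start: joints at [86.408, 20.546, 0.682, 0, -70.136, -16.507], TCP at [0.232, 0.634, 0.249] pointing down, gripper open.
Joint ranges: [-176.03, 176.03], [-82.01, 121.73], [-58.28, 71.71], [-173.87, 95.51], [-174.79, -0.11], [-173.66, 173.66]. Speed limits (degrees/s): [136.94, 136.94, 172.46, 180, 180, 180].

INTERFACE

Orientations are given as [roll, pitch, yaw] about the fixed x, y, z axes, in that order (R = Rz(yaw) Ry(pitch) Rx(roll)).
In Python, from plant import get_state, cams, r gives the robot as it stands.
- The arm moves only by the tool apply_moves, never from a script. Its argument "targets" is a list of rows, each an object with "dp": the shift along the world's x, y, z in m, a list of three; "yaw": the turn about the world's z in degrees. In form: [{"dp": [x, y, z], "yaw": yaw}, ...]. A call has 1 to 20 rows; each row is the pose to reach, as a shift and turn from the pose commanded when the call began; what a row does not reach only later rows make up. A row lasts 1/12 s, in which the tool goes at most 41.7 mm and 7.16 degrees, less where a joint would pass 70% of its speed; a pose out of reach is approached as far as the arm can. A call with a gripper value outside its range is refused whole. "grip" is the gripper command: -1 is fully open, 1 is shut, values between are in proportion, set as the call begins (left out, the last holds). The fingers move at their own pace and stop on an object; "squeeze" is the grip in N (left out, the last holds). Time passes only in rows, so rows that repeat a pose let the fingers close. It gives the time, the measured TCP pose, the force, the opening and the grip force at its end, in the units of the state.
- get_state(): the state, without advancing time (a new reading comes with each control period).
- cams.capture(name): name is "scene" or "top" or "wrist"; returns a dict with "image" (480x640x3 uint8, red, green, blue), "range_z" (480x640 float32, m along the optical axis (not along the pixel's ray), 0 where there is no reading), "fx", "fy", "cx", "cy" (pixels), "R" (3x3) and "t" (3): a world point X has camera coordinates R X + t; the wrist camera has in their place "T_tool_cam" (4x4, takes a point from camera to tool coordinates, whose origin is the TCP and whose axes are the flange's). Camera axes: x right, y down, z forward; pixel columns grow to the right and rows downward; lengths in m; the calibration is good to about 2 mm. The wrist camera is an equidistant fisheye: a pixel r from the principal point sees the ray r / f radians off the axis. A picture is of the moment at which its call begins: read the wrist's pose just before it.
- r.close_job(): hands the job in; it is judged then, once.
The state is a dict: "time_s": time; "joints": joint angles; "qd": joint speeds; "joint_torque": joint torques, N m; "tcp_pos": TCP position; "eef_rot": TCP orientation; "contact_force": force on the tool from outside, world axes, zero at the start; "moment": the same for the moment, N m; "gripper_width": finger opening in m; "gripper_force": force on a finger pad.
Only numpy, scipy, OpenCV 4.12 (cv2) and the standard library are available. Lean on these libraries where they do the work, as an engineer would, in place of code of your own. Each camera call takes 0.05 s, during which the arm holds its last target. There are 200 camera calls.

TASK

Clamp the specimen block that stands in the quick-release vise. Hold the thumb lever down and slide the jaw up to the block, let the lever go so that the half-nut takes the rack again, then turn the tommy bar clockwise until the block is held tight by hand, but no harder: the cast resin cracks if it is crushed. Leave everything else on the bench where it stands.

Things in the scene. Friction and masses are not known exactly. Their poses are not given: they have to be found in the camera images.
- bed_middle (a point): The vise: grey cast-iron quick-action vise bolted to the bench, 250 mm long, 100 wide, 108 high, a toothed rack (6 mm pitch) in its bed. Point on the flat top of the bed, 42 mm above the bench, half-way across. Axes are the vise's: +y along the bed to the fixed jaw (closing direction), z up, +x across, to the side away from the robot. The fixed jaw's face is at y = +100 mm. It does not move.
- vise: the whole vise with all its moving parts; origin on the bench under bed_middle, same axes
- lever_pad (a point): Thumb lever of the half-nut: a steel plate 34 mm (x) by 46 mm (y) sticking out of the near (-x) side of the nut carriage, with an upstanding lip 9 mm high at each y end (46 mm clear between them); nothing stands above it. Point on the middle of its top face, 60 mm above the bench when up; axes as the vise's, tilting with the lever. It travels with the carriage.
- lever (a joint): Thumb lever angle, rad: 0 up (half-nut in the rack) to 0.23 down on its stop, which is 12 mm of travel at the plate. A spring needs about 3 N to start it and 6 N to hold it down. The half-nut is clear of the rack above 0.10 rad. If a tooth lands on a crest the lever springs back only half-way; turning the bar clockwise then lets it drop in.
- carriage (a joint): Position along the bed of the nut carriage, which carries lever, screw and jaw, m: 0 fully open, grows towards the fixed jaw, to 0.080. Locked while the half-nut is in the rack; with the lever held down it slides with about 1.5 N. When the lever is let go it may shift up to 3 mm to the nearest gap of the rack, or up to 6 mm back once the bar is turned.
- bar_middle (a point): Tommy bar: a steel bar 11 mm thick through the screw's head at the -y end of the vise, 120 mm between the centres of its two 18 mm ball ends, clear all round. Point at the bar's middle, on the screw's axis, 80 mm above the bench, 105 mm behind the carriage; its x axis runs along the bar, its y axis along the screw (the vise's +y).
- screw (a joint): Screw angle, rad, about -2.5 to 16: at 0 the bar is level, x axis across the vise. Grows clockwise as seen from the handle end looking along +y: the bar's end on the far (+x) side goes down. One turn moves the jaw 10 mm to the fixed jaw. Self-locking; turns with about 1.2 N at a ball end until the jaw bears on the block, then 0.8 rad more takes it from slack to cracking.
- jaw_face (a point): Moving jaw's clamping face, a steel plate 86 mm wide, 50 mm high, parallel to the fixed jaw's. Point on its middle, 80 mm above the bench; +y points at the block.
- jaw: The moving jaw, 90 mm wide, pushed by the screw's nose; origin 28 mm behind its face, at bench level. Properly tight is 7 to 10 N pushed square on a ball end of the bar (0.42 to 0.6 N m), about 95 to 145 N on the block; under 5 N is too loose (50 N), from 13 N (0.8 N m) the block cracks (200 N).
- block_centre (a point): The block to be clamped: a cream cast-resin specimen block 56 mm (x) by 44 mm (y) by 80 mm high, 200 to 350 g, standing loose on the bed between the jaws, 1 to 8 mm short of the fixed jaw and nearly square to it. Point at its centre, half-way up.
- block: the same block; origin at the centre of its underside
- dish_a: bystander, leave alone: closed petri dish, 92 mm wide, 15 mm high; origin at its underside
- dish_b: bystander, leave alone: the other petri dish; origin at its underside
- spare_block: bystander, leave alone: another resin block of the same size, standing on the bench, not to be used; origin at its underside
- amber_jar: bystander, leave alone: amber jar, 52 mm wide, 85 mm high; origin at its underside
- wash_bottle: bystander, leave alone: white wash bottle, 64 mm wide, 220 mm high with its spout; origin at its underside
- forceps: bystander, leave alone: steel forceps lying flat, 130 mm long; origin at its underside
- marker: bystander, leave alone: marker pen lying flat, 130 mm long; origin at its underside
- beaker: bystander, leave alone: small glass beaker, 60 mm wide, 70 mm high; origin at its underside

How it is judged:
By the outcome, as a careful person would: the job done as asked, in the order asked, and still so for the second after the job is handed in, with the robot touching nothing.
It also fails if it takes over 72 s, if anything falls off the work surface, if the arm or the gripper's body presses on something with over 40 N, if the wrist force passes 120 N, or if a joint passes its speed limit or range.

## Working session

There is one attempt and no reset: what is moved stays moved. The work goes in short steps, Python scripts to look and compute and a tool call to move; the robot and the scene stay as the last step left them, time stands still between calls to the robot, and variables do not carry over. Pictures are saved under pics/ and viewed, at most 10 in all, crops included, and the job is handed in when it is done.

Besides the shell and the picture viewer there is one more tool, called after ">>>" by a JSON object that holds its "fn" and its "kwargs". apply_moves: Moves the arm, as the interface text tells. Its arguments: {"type":"object","properties":{"targets":{"type":"array","items":{"type":"object","properties":{"dp":{"type":"array","items":{"type":"number"}},"yaw":{"type":"number"}}}},"grip":{"type":"number"},"squeeze":{"type":"number"}},"required":["targets"]}

```bash
ls; mkdir -p pics; python3 - <<'E'
from plant import get_state,cams,r
import cv2,numpy as np
print(get_state())
for n in("scene","top"):
    c=cams.capture(n); cv2.imwrite(f"pics/{n}0.png",c["image"][:,:,::-1]); np.savez(f"{n}0.npz",**c)
    print(n,c["fx"],c["cx"],c["cy"],c["R"],c["t"],(c["range_z"]>0).mean())
E
```

```text
pics
{'time_s': 0.0, 'joints': array([ 8.64084600e+01,  2.05908797e+01,  6.33617852e-01, -2.07478686e-02,
       -7.01383467e+01, -1.65075787e+01]), 'qd': array([-0.15320555, -0.13692408, -0.00148185,  0.02633323,  0.08225647,
       -0.05958618]), 'joint_torque': array([ 9.57072116e-04, -5.82713234e+01,  2.93070441e+01,  6.99766651e+00,
        7.16846334e-03, -1.57981781e-04]), 'tcp_pos': array([0.23181486, 0.6334426 , 0.2476258 ]), 'eef_rot': array([ 1.79902790e+02, -8.46868324e-03, -2.01061768e+01]), 'contact_force': array([ 0.62656893, -0.58059104, -0.47515102]), 'moment': array([ 0.02306359, -0.03657461,  0.0220581 ]), 'gripper_force': 0.0, 'gripper_width': 0.08778601250518256}
scene 621.6424249556109 322.60672557485015 236.41964937730725 [[-0.74309031  0.66895256 -0.0178678 ]
 [ 0.41035152  0.434413   -0.80180856]
 [-0.52860989 -0.60314825 -0.59731379]] [ 0.41979936 -0.20959552  1.67063692] 0.974326171875
top 518.4433928603576 319.6355422439733 242.2728515121234 [[-0.01677999 -0.99980118  0.01077226]
 [-0.9974897   0.01599796 -0.06898093]
 [ 0.06879488 -0.01190271 -0.99755982]] [0.0555102  0.59153862 0.93222038] 0.996025390625
```

View pics/scene0.png

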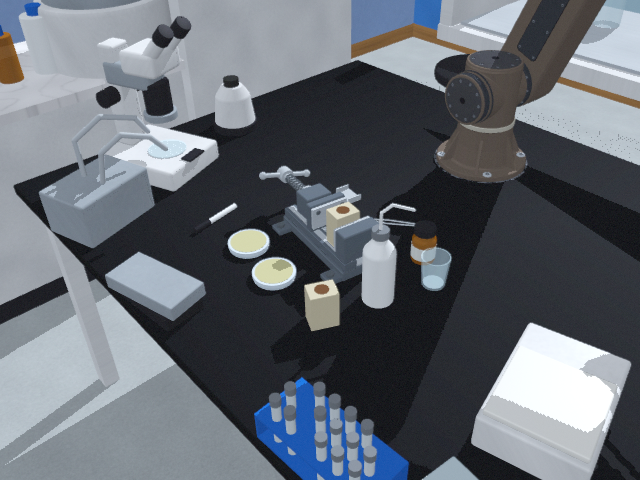

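View pics/top0.png

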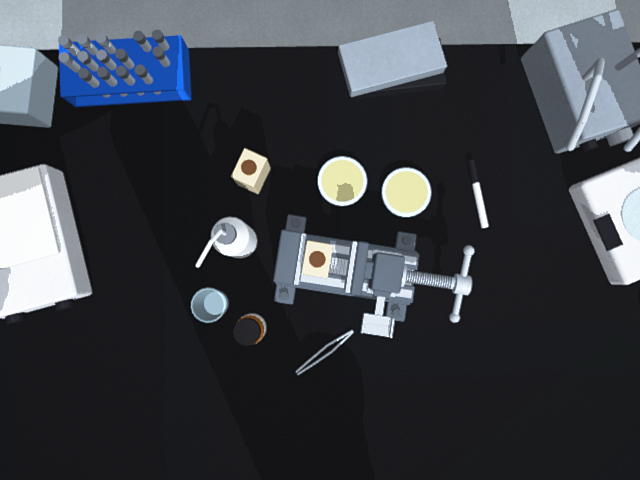

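The scene view shows the vise mid-bench, with its handle away from the wash bottle. In the top view the lever pad is at about (378,324), the bar balls at (469,251) and (455,319), the block at (317,260) and the fixed jaw at (290,258). Vise +y points to image left, which is about world +y.

```bash
cat > h.py <<'E'
import numpy as np,cv2
def cloud(c):
    v,u=np.mgrid[:480,:640]; z=c["range_z"].astype(float)
    P=np.stack([(u-c["cx"])/c["fx"]*z,(v-c["cy"])/c["fy"]*z,z],-1)
    return (P-c["t"])@c["R"]
E
python3 - <<'E'
from h import *
c=dict(np.load("top0.npz")); P=cloud(c)
def at(u,v,k=1):
    return np.median(P[v-k:v+k+1,u-k:u+k+1].reshape(-1,3),0).round(4)
for n,(u,v) in dict(pad=(378,326),ballA=(469,251),ballB=(455,319),hub=(463,285),blk=(317,260),fixj=(288,262),mov=(390,272),bench=(400,400),carr=(370,270),plate=(362,268)).items(): print(n,at(u,v))
# vise outline by heights
Z=P[...,2]; m=np.zeros(Z.shape,bool); m[205:345,265:490]=1
for lo,hi in((.095,.125),(.07,.095),(.05,.07),(.035,.05)):
    k=(m&(Z>lo)&(Z<hi)).astype(np.uint8)
    cs,_=cv2.findContours(k,cv2.RETR_EXTERNAL,cv2.CHAIN_APPROX_NONE)
    for q in cs:
        if cv2.contourArea(q)<60: continue
        mm=np.zeros_like(k);cv2.drawContours(mm,[q],-1,1,-1); mm&=k
        X=P[mm>0]; R=cv2.minAreaRect(X[:,:2].astype(np.float32)*1000)
        print(lo,hi,np.round(R[0],1),np.round(R[1],1),round(R[2],1),"z",np.median(X[:,2]).round(4), cv2.boundingRect(q))
im=c["image"][195:355,260:500]; cv2.imwrite("pics/tc.png",cv2.resize(im[:,:,::-1],None,fx=3.3,fy=3.3,interpolation=2))
E
```

```text
pad [ 0.4416 -0.0529  0.059 ]
ballA [ 0.5679 -0.2035  0.1038]
ballB [ 0.4525 -0.1851  0.072 ]
hub [ 0.5111 -0.1933  0.0962]
blk [0.5563 0.0518 0.1219]
fixj [0.5543 0.1    0.1073]
mov [ 0.535  -0.0704  0.1005]
bench [ 0.3005 -0.0979  0.    ]
carr [ 0.539  -0.0376  0.0945]
plate [ 0.5423 -0.023   0.1075]
0.095 0.125 [533.9 -68.1] [59.2 63.8] 80.3 z 0.1008 (371, 252, 36, 42)
0.095 0.125 [ 564.2 -202.1] [15.2 28.7] 71.9 z 0.1003 (463, 246, 11, 17)
0.095 0.125 [542.5 -17.9] [39.  89.6] 80.1 z 0.1067 (344, 241, 26, 55)
0.095 0.125 [558.6  75.2] [89.7 89.8] 80.4 z 0.1082 (273, 230, 60, 55)
0.07 0.095 [ 522.3 -164.1] [120.5 101. ] 55.9 z 0.0879 (401, 259, 71, 63)
0.07 0.095 [538.4 -36.5] [15.5 61.6] 81.1 z 0.0927 (364, 253, 13, 37)
0.05 0.07 [473.  -56.1] [54.6 93.9] 79.9 z 0.0592 (361, 279, 34, 59)
0.035 0.05 [498.8 -95.7] [48.8 29.9] 80.2 z 0.0412 (385, 285, 30, 18)
0.035 0.05 [507.8 -42.3] [27.7 29.6] 79.6 z 0.0416 (361, 279, 16, 19)
0.035 0.05 [522.2  41.1] [83.6 29.8] 80.2 z 0.0415 (299, 273, 47, 20)
0.035 0.05 [562.6 -84.5] [93.1 29.7] 78.4 z 0.0414 (367, 246, 52, 24)
0.035 0.05 [581.6  33.3] [80.3 29.9] 80.4 z 0.0412 (306, 236, 45, 24)
```

View pics/tc.png

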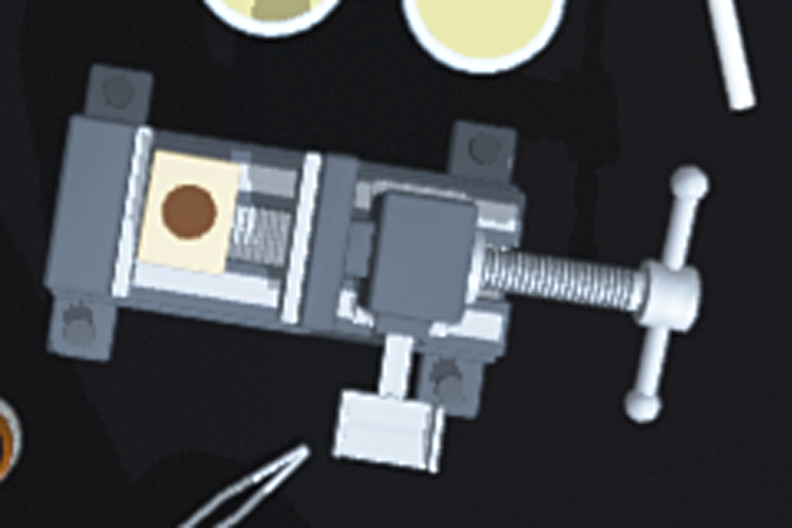

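The vise is at yaw ≈ -9.8°, with about 30 mm between the jaw and the block. The bar sits at screw angle ≈ -0.27 rad, near ball low. I'll shut the gripper and go above the lever pad.

>>> {"fn": "apply_moves", "kwargs": {"targets": [{"dp": [0.206, -0.688, 0.02], "yaw": -79.7}, {"dp": [0.206, -0.688, 0.02], "yaw": -79.7}, {"dp": [0.206, -0.688, 0.02], "yaw": -79.7}, {"dp": [0.206, -0.688, 0.02], "yaw": -79.7}, {"dp": [0.206, -0.688, 0.02], "yaw": -79.7}, {"dp": [0.206, -0.688, 0.02], "yaw": -79.7}, {"dp": [0.206, -0.688, 0.02], "yaw": -79.7}, {"dp": [0.206, -0.688, 0.02], "yaw": -79.7}, {"dp": [0.206, -0.688, 0.02], "yaw": -79.7}, {"dp": [0.206, -0.688, 0.02], "yaw": -79.7}, {"dp": [0.206, -0.688, 0.02], "yaw": -79.7}, {"dp": [0.206, -0.688, 0.02], "yaw": -79.7}, {"dp": [0.206, -0.688, 0.02], "yaw": -79.7}, {"dp": [0.206, -0.688, 0.02], "yaw": -79.7}, {"dp": [0.206, -0.688, 0.02], "yaw": -79.7}, {"dp": [0.206, -0.688, 0.02], "yaw": -79.7}, {"dp": [0.206, -0.688, -0.08], "yaw": -79.7}, {"dp": [0.206, -0.688, -0.08], "yaw": -79.7}, {"dp": [0.206, -0.688, -0.08], "yaw": -79.7}, {"dp": [0.206, -0.688, -0.08], "yaw": -79.7}], "grip": 1, "squeeze": 10}}

```text
time_s: 1.77
tcp_pos: [0.4347, -0.0566, 0.1635]
eef_rot: [179.5, -0.2, -100.0]
contact_force: [-1.0, -0.6, 0.1]
gripper_width: 0.0002
gripper_force: 0.0
```

>>> {"fn": "apply_moves", "kwargs": {"targets": [{"dp": [0.002, 0.003, -0.03], "yaw": 0}, {"dp": [0.002, 0.003, -0.06], "yaw": 0}, {"dp": [0.002, 0.003, -0.06], "yaw": 0}, {"dp": [0.002, 0.003, -0.06], "yaw": 0}]}}

```text
time_s: 2.1
tcp_pos: [0.4395, -0.0511, 0.1087]
eef_rot: [179.9, -0.1, -99.8]
contact_force: [0.8, 0.6, 0.6]
gripper_width: 0.0006
gripper_force: 0.0
```

```bash
python3 - <<'E'
from plant import get_state,cams,r
import cv2,numpy as np
s=get_state();print(s["tcp_pos"],s["contact_force"],s["joints"])
c=cams.capture("wrist"); cv2.imwrite("pics/w1.png",c["image"][:,:,::-1]); print(c["T_tool_cam"],c["fx"],c["cx"],c["cy"])
E
```

```text
[ 0.43946826 -0.05105705  0.10871066] [0.82213487 0.59131815 0.60257992] [ 1.90788551e+01  7.16279886e+00 -3.83982859e+01  2.31691020e-02
 -4.46027405e+01 -2.88565905e+01]
[[-2.66556513e-04 -9.67432984e-01 -2.53127142e-01  6.78025794e-02]
 [ 9.99999936e-01 -1.97025546e-04 -3.00036904e-04 -1.95040844e-04]
 [ 2.40393085e-04 -2.53127205e-01  9.67432975e-01 -1.36644482e-01]
 [ 0.00000000e+00  0.00000000e+00  0.00000000e+00  1.00000000e+00]] 371.64829954431775 321.8819395986347 237.60967020931136
```

View pics/w1.png

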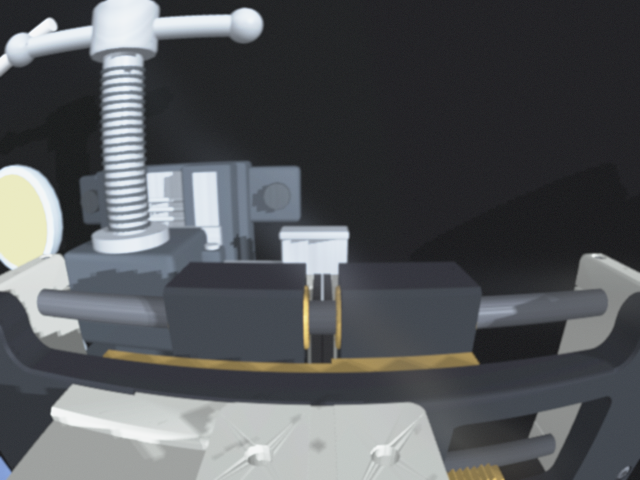

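The wrist view shows the closed fingers over the plate, with its rear lip at about (315,232) and the fingers centred at about (322,320). The alignment is good, so I'll press down.

>>> {"fn": "apply_moves", "kwargs": {"targets": [{"dp": [0, 0, -0.012], "yaw": 0}, {"dp": [0, 0, -0.022], "yaw": 0}, {"dp": [0, 0, -0.028], "yaw": 0}, {"dp": [0, 0, -0.032], "yaw": 0}, {"dp": [0, 0, -0.036], "yaw": 0}, {"dp": [0, 0, -0.038], "yaw": 0}, {"dp": [0, 0, -0.038], "yaw": 0}]}}

```text
time_s: 2.73
tcp_pos: [0.4413, -0.0507, 0.0714]
eef_rot: [-179.9, 0.0, -99.8]
contact_force: [-0.8, 2.2, 6.1]
gripper_width: 0.0001
gripper_force: 2.9
```

>>> {"fn": "apply_moves", "kwargs": {"targets": [{"dp": [0, 0, -0.0015], "yaw": 0}, {"dp": [0, 0, -0.002], "yaw": 0}, {"dp": [0.0005, 0.003, -0.002], "yaw": 0}, {"dp": [0.001, 0.006, -0.002], "yaw": 0}, {"dp": [0.0017, 0.01, -0.002], "yaw": 0}, {"dp": [0.0024, 0.014, -0.002], "yaw": 0}, {"dp": [0.003, 0.018, -0.002], "yaw": 0}, {"dp": [0.0037, 0.022, -0.002], "yaw": 0}, {"dp": [0.0044, 0.026, -0.002], "yaw": 0}, {"dp": [0.005, 0.029, -0.002], "yaw": 0}, {"dp": [0.005, 0.029, -0.002], "yaw": 0}]}}

```text
time_s: 3.65
tcp_pos: [0.4465, -0.0215, 0.0705]
eef_rot: [-179.8, 0.1, -99.7]
contact_force: [-4.5, 2.2, 19.4]
gripper_width: 0.0004
gripper_force: 9.9
```

```bash
cat >> h.py <<'E'
def top(tag):
    from plant import get_state,cams
    s=get_state(); print(s["time_s"],s["tcp_pos"].round(4),s["contact_force"].round(1))
    c=cams.capture("top"); np.savez(f"top{tag}.npz",**c); P=cloud(c)
    im=c["image"][195:355,240:500]; cv2.imwrite(f"pics/t{tag}.png",cv2.resize(im[:,:,::-1],None,fx=3,fy=3,interpolation=2))
    S=P[...,:2]@[.170,.985]; X=P[...,:2]@[.985,-.170]-.5363; Z=P[...,2]
    k=(abs(X)<.02)&(Z>.113)&(Z<.13)&(S>.05)&(S<.25); print("block back/front s",np.percentile(S[k],[1,99]).round(4) if k.any() else None)
    b=np.percentile(S[k],1)
    k=(abs(X)>.031)&(abs(X)<.042)&(Z>.1)&(Z<.112)&(S<.145)&(S>-.03); print("jaw back/front s",np.percentile(S[k],[1,99]).round(4),k.sum())
    k=(abs(X)>.031)&(abs(X)<.042)&(Z>.1)&(Z<.112)&(S>.155); print("fixed face s",np.percentile(S[k],[1,99]).round(4))
    k=(abs(X)<.012)&(Z>.09)&(Z<.1)&(S<-.02); print("hub s",np.percentile(S[k],[1,99]).round(4) if k.any() else None)
    return c,P,S,X,Z
E
python3 -c "
from h import *
top(1)"
```

```text
3.65 [ 0.4465 -0.0215  0.0705] [-4.5  2.2 19.4]
block back/front s [0.1247 0.1681]
jaw back/front s [0.0417 0.1216] 232
fixed face s [0.1712 0.2652]
hub s [-0.0874 -0.0224]
```

>>> {"fn": "apply_moves", "kwargs": {"targets": [{"dp": [0.0003, 0.001, 0.0005], "yaw": 0}, {"dp": [0.0005, 0.002, 0.0005], "yaw": 0}, {"dp": [0.0006, 0.003, 0.0005], "yaw": 0}, {"dp": [0.0007, 0.004, 0.0005], "yaw": 0}, {"dp": [0.0008, 0.0045, 0.0005], "yaw": 0}, {"dp": [0.0008, 0.0045, 0.0005], "yaw": 0}]}}

```text
time_s: 4.2
tcp_pos: [0.4471, -0.0175, 0.0707]
eef_rot: [-179.8, 0.0, -99.7]
contact_force: [-2.4, -1.6, 13.6]
gripper_width: 0.0005
gripper_force: 7.1
```

```bash
python3 -c "
from h import *
top(2)"
```

```text
4.2 [ 0.4471 -0.0175  0.0707] [-2.4 -1.6 13.6]
block back/front s [0.1262 0.1692]
jaw back/front s [0.0451 0.1254] 232
fixed face s [0.1715 0.243 ]
hub s [-0.0836 -0.0237]
```

View pics/t2.png

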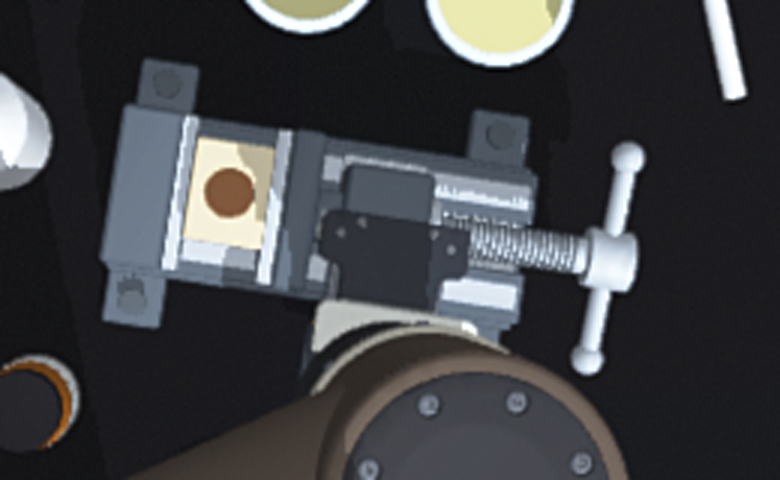

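The picture shows the jaw plate at (272,205), up against the block at (228,193), and about 2 mm left to the fixed jaw. I'll slide it a touch further and let the lever up.

>>> {"fn": "apply_moves", "kwargs": {"targets": [{"dp": [0.0002, 0.001, 0], "yaw": 0}, {"dp": [0.0003, 0.0018, 0], "yaw": 0}, {"dp": [0.0003, 0.0018, 0], "yaw": 0}, {"dp": [0.0003, 0.0015, 0.006], "yaw": 0}, {"dp": [0.0003, 0.0015, 0.012], "yaw": 0}, {"dp": [0.0003, 0.0015, 0.025], "yaw": 0}, {"dp": [0, 0, 0.05], "yaw": 0}, {"dp": [0, 0, 0.09], "yaw": 0}, {"dp": [-0.03, -0.1, 0.1], "yaw": 10}, {"dp": [-0.03, -0.13, 0.1], "yaw": 20}, {"dp": [-0.03, -0.17, 0.1], "yaw": 30}, {"dp": [-0.03, -0.2, 0.1], "yaw": 40}, {"dp": [-0.03, -0.2, 0.1], "yaw": 90}, {"dp": [-0.03, -0.2, 0.1], "yaw": 90}, {"dp": [-0.03, -0.2, 0.1], "yaw": 90}, {"dp": [-0.03, -0.2, 0.1], "yaw": 90}, {"dp": [-0.03, -0.2, 0.1], "yaw": 90}, {"dp": [-0.03, -0.2, 0.1], "yaw": 90}, {"dp": [-0.03, -0.2, 0.1], "yaw": 90}, {"dp": [-0.03, -0.2, 0.1], "yaw": 90}], "grip": 1}}

```text
time_s: 5.92
tcp_pos: [0.4155, -0.2176, 0.1693]
eef_rot: [-180.0, 0.0, -20.0]
contact_force: [0.6, 0.2, 0.4]
gripper_width: 0.0005
gripper_force: 0.0
```

```bash
python3 - <<'E'
from h import *
c,P,S,X,Z=top(3)
k=(abs(X)<.12)&(S>.0)&(S<.1)&(X<-.07)&(Z>.03)&(Z<.09); 
if k.any(): print("pad",np.median(P[k],0),k.sum(), "s range",np.percentile(S[k],[2,98]))
for sg in(-1,1):
    k=(sg*X>.045)&(sg*X<.075)&(S<-.045)&(S>-.1)&(Z>.03)&(Z<.14)
    zt=np.percentile(Z[k],98); q=P[k&(Z>zt-.003)]; print("ball",sg,q.mean(0).round(4),zt.round(4),X[k&(Z>zt-.003)].mean().round(4),S[k&(Z>zt-.003)].mean().round(4),k.sum())
E
```

```text
5.9167 [ 0.4155 -0.2176  0.1693] [0.6 0.2 0.4]
block back/front s [0.1275 0.1704]
jaw back/front s [0.0558 0.1265] 224
fixed face s [0.1712 0.2425]
hub s [-0.0828 -0.0216]
pad [ 0.45002693 -0.01716782  0.05481107] 634 s range [0.034141   0.08635364]
ball -1 [ 0.4631 -0.1507  0.0724] 0.0739 -0.0545 -0.0697 96
ball 1 [ 0.5745 -0.171   0.1042] 0.1058 0.0587 -0.0708 113
```

View pics/t3.png

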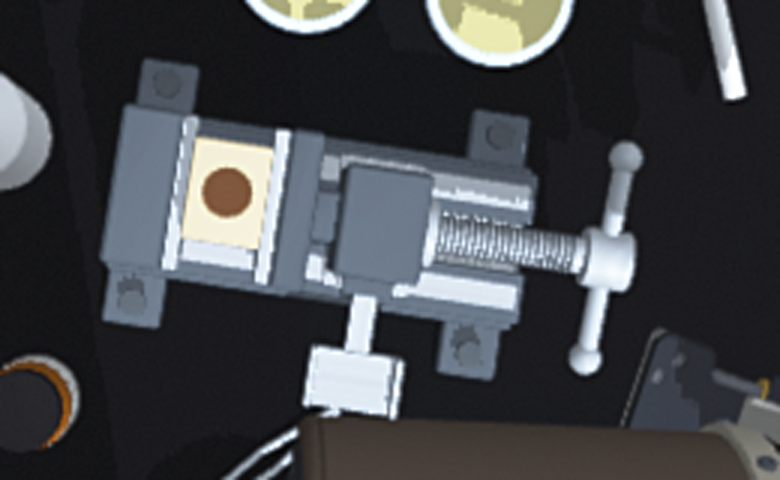

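The block is about 1 mm short of the fixed jaw. The pad is at z ≈ 55 mm, so the half-nut is sitting on a crest and will drop in when the bar turns. Next I'll grip the near ball (585,360 in the crop) with the fingers closing along the screw axis.

>>> {"fn": "apply_moves", "kwargs": {"targets": [{"dp": [0.02, 0.03, 0], "yaw": 10}, {"dp": [0.0462, 0.0662, 0], "yaw": 10.2}, {"dp": [0.0462, 0.0662, 0], "yaw": 0}, {"dp": [0.0462, 0.0662, -0.02], "yaw": 0}, {"dp": [0.0462, 0.0662, -0.045], "yaw": 0}, {"dp": [0.0462, 0.0662, -0.065], "yaw": 0}, {"dp": [0.0462, 0.0662, -0.065], "yaw": 0}], "grip": -0.1, "squeeze": 25}}

```text
time_s: 6.55
tcp_pos: [0.4594, -0.1512, 0.1009]
eef_rot: [179.9, 0.3, -20.5]
contact_force: [0.1, 0.4, 0.4]
gripper_width: 0.0416
gripper_force: 0.0
```

```bash
python3 - <<'E'
from plant import get_state,cams,r
import cv2,numpy as np
s=get_state();print(s["tcp_pos"],s["eef_rot"],s["contact_force"],s["joints"],s["gripper_width"])
c=cams.capture("wrist"); cv2.imwrite("pics/w2.png",c["image"][:,:,::-1])
E
```

```text
[ 0.45938029 -0.1511541   0.10088166] [179.89486729   0.34345624 -20.48038573] [0.07464828 0.41679279 0.43204707] [  5.1097054   11.67501771 -33.85971906  -0.07593828 -44.82046404
  64.46425438] 0.04156984230138208
```

View pics/w2.png

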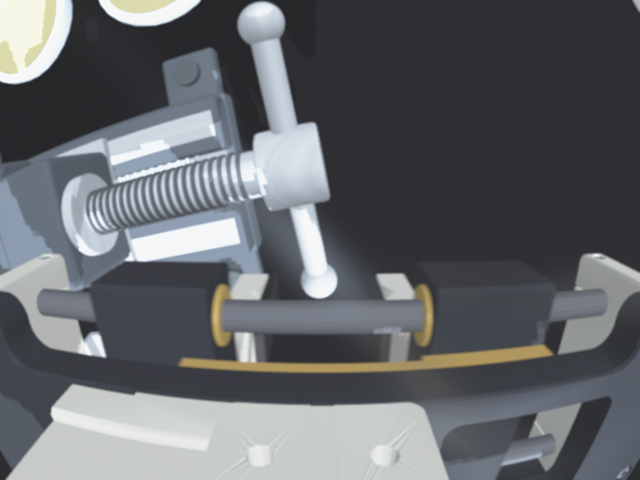

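The wrist view shows the near ball at (318,280), centred between the open fingers. The yaw is still 10° off, so I'll turn, lower and close.

>>> {"fn": "apply_moves", "kwargs": {"targets": [{"dp": [0.001, 0, 0], "yaw": 6}, {"dp": [0.002, 0, 0], "yaw": 10.6}, {"dp": [0.002, 0, -0.01], "yaw": 10.6}, {"dp": [0.002, 0, -0.022], "yaw": 10.6}, {"dp": [0.002, 0, -0.034], "yaw": 10.6}, {"dp": [0.002, 0, -0.034], "yaw": 10.6}, {"dp": [0.002, 0, -0.034], "yaw": 10.6}]}}

```text
time_s: 7.18
tcp_pos: [0.4644, -0.1516, 0.0711]
eef_rot: [180.0, -0.0, -9.7]
contact_force: [0.3, -0.5, 0.8]
gripper_width: 0.0484
gripper_force: 0.0
```

>>> {"fn": "apply_moves", "kwargs": {"targets": [{"dp": [0, 0, 0], "yaw": 0}, {"dp": [0, 0, 0], "yaw": 0}, {"dp": [0, 0, 0], "yaw": 0}, {"dp": [0, 0, 0], "yaw": 0}, {"dp": [0, 0, 0], "yaw": 0}], "grip": 1, "squeeze": 25}}

```text
time_s: 7.6
tcp_pos: [0.4641, -0.1514, 0.0704]
eef_rot: [-180.0, -0.0, -9.7]
contact_force: [0.3, 0.4, -1.5]
gripper_width: 0.0202
gripper_force: 0.0
```

```bash
cat >> h.py <<'E'
def arc(t0,t1,n,r=60,adv=10/360):
    t=np.radians(np.linspace(t0,t1,n+1)[1:]); a=np.radians(t0)
    u=r*(np.cos(t)-np.cos(a)); w=r*(np.sin(t)-np.sin(a)); d=adv*(np.degrees(a-t))
    for i in range(n): print('{"dp": [%.4f, %.4f, %.4f], "yaw": 0},'%tuple(x/1000 for x in(.985*u[i]+.17*d[i],-.17*u[i]+.985*d[i],w[i])),end=" ")
    print()
E
python3 -c "
from h import *
arc(195,120,15);arc(120,45,15)"
```

```text
{"dp": [-0.0011, 0.0003, 0.0051], "yaw": 0}, {"dp": [-0.0017, 0.0006, 0.0103], "yaw": 0}, {"dp": [-0.0019, 0.0008, 0.0155], "yaw": 0}, {"dp": [-0.0017, 0.0009, 0.0208], "yaw": 0}, {"dp": [-0.0010, 0.0009, 0.0259], "yaw": 0}, {"dp": [0.0001, 0.0008, 0.0311], "yaw": 0}, {"dp": [0.0017, 0.0007, 0.0361], "yaw": 0}, {"dp": [0.0037, 0.0005, 0.0409], "yaw": 0}, {"dp": [0.0061, 0.0002, 0.0455], "yaw": 0}, {"dp": [0.0089, -0.0001, 0.0499], "yaw": 0}, {"dp": [0.0121, -0.0005, 0.0541], "yaw": 0}, {"dp": [0.0156, -0.0010, 0.0580], "yaw": 0}, {"dp": [0.0194, -0.0015, 0.0615], "yaw": 0}, {"dp": [0.0235, -0.0021, 0.0647], "yaw": 0}, {"dp": [0.0279, -0.0027, 0.0675], "yaw": 0}, 
{"dp": [0.0046, -0.0007, 0.0024], "yaw": 0}, {"dp": [0.0094, -0.0013, 0.0044], "yaw": 0}, {"dp": [0.0143, -0.0020, 0.0060], "yaw": 0}, {"dp": [0.0194, -0.0028, 0.0071], "yaw": 0}, {"dp": [0.0245, -0.0035, 0.0078], "yaw": 0}, {"dp": [0.0297, -0.0043, 0.0080], "yaw": 0}, {"dp": [0.0349, -0.0050, 0.0078], "yaw": 0}, {"dp": [0.0400, -0.0058, 0.0071], "yaw": 0}, {"dp": [0.0451, -0.0065, 0.0060], "yaw": 0}, {"dp": [0.0500, -0.0072, 0.0044], "yaw": 0}, {"dp": [0.0548, -0.0079, 0.0024], "yaw": 0}, {"dp": [0.0594, -0.0086, -0.0000], "yaw": 0}, {"dp": [0.0638, -0.0092, -0.0028], "yaw": 0}, {"dp": [0.0679, -0.0097, -0.0060], "yaw": 0}, {"dp": [0.0717, -0.0103, -0.0095], "yaw": 0},
```

>>> {"fn": "apply_moves", "kwargs": {"targets": [{"dp": [0, 0, 0], "yaw": 0}, {"dp": [0, 0, 0], "yaw": 0}, {"dp": [-0.0011, 0.0003, 0.0051], "yaw": 0}, {"dp": [-0.0017, 0.0006, 0.0103], "yaw": 0}, {"dp": [-0.0019, 0.0008, 0.0155], "yaw": 0}, {"dp": [-0.0017, 0.0009, 0.0208], "yaw": 0}, {"dp": [-0.001, 0.0009, 0.0259], "yaw": 0}, {"dp": [0.0001, 0.0008, 0.0311], "yaw": 0}, {"dp": [0.0017, 0.0007, 0.0361], "yaw": 0}, {"dp": [0.0037, 0.0005, 0.0409], "yaw": 0}, {"dp": [0.0061, 0.0002, 0.0455], "yaw": 0}, {"dp": [0.0089, -0.0001, 0.0499], "yaw": 0}, {"dp": [0.0121, -0.0005, 0.0541], "yaw": 0}, {"dp": [0.0156, -0.001, 0.058], "yaw": 0}, {"dp": [0.0194, -0.0015, 0.0615], "yaw": 0}, {"dp": [0.0235, -0.0021, 0.0647], "yaw": 0}, {"dp": [0.0279, -0.0027, 0.0675], "yaw": 0}, {"dp": [0.0279, -0.0027, 0.0675], "yaw": 0}]}}

```text
time_s: 9.1
tcp_pos: [0.4919, -0.1554, 0.1383]
eef_rot: [179.9, 0.1, -9.7]
contact_force: [-4.0, -6.5, 2.5]
gripper_width: 0.0158
gripper_force: 25.0
```

```bash
python3 - <<'E'
from h import *
c,P,S,X,Z=top(4)
k=(abs(X)<.12)&(S>.0)&(S<.1)&(X<-.07)&(Z>.03)&(Z<.09); print("pad",np.median(P[k],0),k.sum())
E
```

```text
9.1 [ 0.4919 -0.1554  0.1383] [-4.  -6.5  2.5]
block back/front s [0.1275 0.1704]
jaw back/front s [0.0434 0.1265] 121
fixed face s [0.1714 0.2505]
hub s None
pad [nan nan nan] 0
  return _methods._mean(a, axis=axis, dtype=dtype,
  ret = um.true_divide(
```

>>> {"fn": "apply_moves", "kwargs": {"targets": [{"dp": [0.0045, -0.0015, 0.0024], "yaw": 0}, {"dp": [0.0092, -0.0026, 0.0044], "yaw": 0}, {"dp": [0.014, -0.0034, 0.006], "yaw": 0}, {"dp": [0.0191, -0.0043, 0.0071], "yaw": 0}, {"dp": [0.0242, -0.0052, 0.0078], "yaw": 0}, {"dp": [0.0294, -0.0061, 0.008], "yaw": 0}, {"dp": [0.0346, -0.007, 0.0078], "yaw": 0}, {"dp": [0.0397, -0.0079, 0.0071], "yaw": 0}, {"dp": [0.0447, -0.0087, 0.006], "yaw": 0}, {"dp": [0.0495, -0.0096, 0.0044], "yaw": 0}, {"dp": [0.0543, -0.0104, 0.0024], "yaw": 0}, {"dp": [0.0588, -0.0112, 0], "yaw": 0}, {"dp": [0.0632, -0.0119, -0.0028], "yaw": 0}, {"dp": [0.0673, -0.0126, -0.006], "yaw": 0}, {"dp": [0.071, -0.0134, -0.0095], "yaw": 0}, {"dp": [0.071, -0.0134, -0.0095], "yaw": 0}]}}

```text
time_s: 10.48
tcp_pos: [0.5665, -0.1688, 0.1295]
eef_rot: [179.9, -0.3, -9.6]
contact_force: [2.8, -7.0, 5.6]
gripper_width: 0.0123
gripper_force: 23.0
```

```bash
python3 - <<'E'
from h import *
c,P,S,X,Z=top(5)
arc(45,-15,12)
E
```

```text
10.4833 [ 0.5665 -0.1688  0.1295] [ 2.8 -7.   5.6]
block back/front s NoneTraceback (most recent call last):
  File "<stdin>", line 2, in <module>
  File "h.py", line 13, in top
    b=np.percentile(S[k],1)
    return _quantile_unchecked(
        a, q, axis, out, overwrite_input, method, keepdims, weights)
    return _ureduce(a,
                    func=_quantile_ureduce_func,
    ...<5 lines>...
                    overwrite_input=overwrite_input,
                    method=method)
    r = func(a, **kwargs)
    result = _quantile(arr,
                       quantiles=q,
    ...<2 lines>...
                       out=out,
                       weights=wgt)
    slices_having_nans = np.isnan(arr[-1, ...])
                                  ~~~^^^^^^^^^
IndexError: index -1 is out of bounds for axis 0 with size 0
```

The ball is slipping towards the pad edge: the opening is down from 16 to 12 mm. I'll regrip it centred.

>>> {"fn": "apply_moves", "kwargs": {"targets": [{"dp": [0, 0, 0], "yaw": 0}, {"dp": [0, 0, 0], "yaw": 0}, {"dp": [-0.003, 0, -0.002], "yaw": 0}, {"dp": [-0.0062, 0, -0.004], "yaw": 0}, {"dp": [-0.0062, 0, -0.004], "yaw": 0}], "grip": 0.1}}

```text
time_s: 10.95
tcp_pos: [0.5556, -0.1672, 0.1232]
eef_rot: [-180.0, 0.1, -9.7]
contact_force: [0.2, -0.1, 0.2]
gripper_width: 0.0374
gripper_force: 0.0
```

```bash
sed -i 's/^    b=np.*$//' h.py; python3 - <<'E'
from h import *
from plant import get_state,cams
s=get_state(); print(s["tcp_pos"],s["gripper_width"],s["contact_force"],s["time_s"])
c=cams.capture("wrist"); cv2.imwrite("pics/w3.png",c["image"][:,:,::-1])
E
```

```text
[ 0.55559729 -0.16722064  0.12323783] 0.037425743746312495 [ 0.21918743 -0.08305368  0.20999729] 10.95
```

View pics/w3.png

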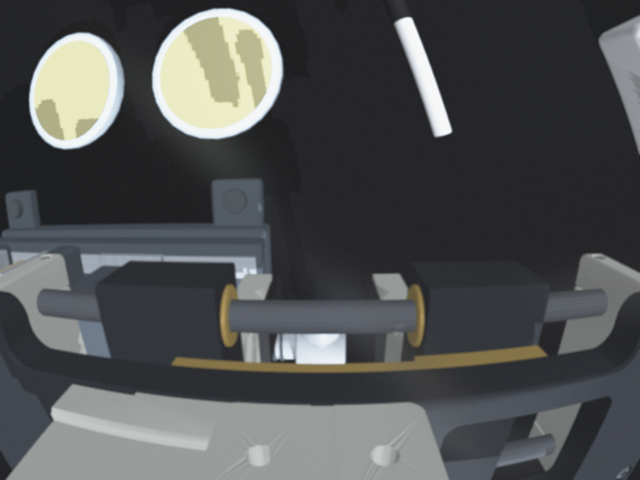

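```bash
python3 - <<'E'
from h import *
from plant import get_state,cams
from scipy.spatial.transform import Rotation as Ro
s=get_state(); c=cams.capture("wrist"); T=c["T_tool_cam"]
z=c["range_z"].astype(float); v,u=np.mgrid[:480,:640]; dx=u-c["cx"];dy=v-c["cy"]; rr=np.hypot(dx,dy); th=rr/c["fx"]
k=np.tan(th)*z/np.maximum(rr,1e-6); Pc=np.stack([dx*k,dy*k,z],-1)
Pt=Pc@T[:3,:3].T+T[:3,3]
W=Pt@Ro.from_euler("xyz",s["eef_rot"],degrees=True).as_matrix().T+s["tcp_pos"]
np.save("w3.npy",W)
for vv in range(255,362,6):
    print(vv,c["image"][vv,322],[tuple((W[vv,uu]*1000).round().astype(int)) for uu in(290,305,322,338)])
E
```

```text
255 [41 42 44] [(np.int64(547), np.int64(-142), np.int64(0)), (np.int64(546), np.int64(-153), np.int64(2)), (np.int64(543), np.int64(-165), np.int64(2)), (np.int64(541), np.int64(-177), np.int64(2))]
261 [44 45 48] [(np.int64(623), np.int64(-179), np.int64(260)), (np.int64(541), np.int64(-152), np.int64(1)), (np.int64(539), np.int64(-164), np.int64(1)), (np.int64(537), np.int64(-176), np.int64(1))]
267 [43 44 48] [(np.int64(538), np.int64(-140), np.int64(1)), (np.int64(536), np.int64(-151), np.int64(2)), (np.int64(533), np.int64(-163), np.int64(-1)), (np.int64(532), np.int64(-175), np.int64(1))]
273 [47 48 52] [(np.int64(533), np.int64(-139), np.int64(0)), (np.int64(531), np.int64(-150), np.int64(0)), (np.int64(529), np.int64(-163), np.int64(1)), (np.int64(527), np.int64(-174), np.int64(0))]
279 [50 50 54] [(np.int64(528), np.int64(-138), np.int64(0)), (np.int64(527), np.int64(-149), np.int64(1)), (np.int64(524), np.int64(-162), np.int64(0)), (np.int64(522), np.int64(-174), np.int64(0))]
285 [49 50 54] [(np.int64(524), np.int64(-137), np.int64(1)), (np.int64(522), np.int64(-148), np.
[... 1894 characters left out ...]
np.int64(-167), np.int64(137)), (np.int64(526), np.int64(-170), np.int64(94))]
345 [228 235 241] [(np.int64(524), np.int64(-145), np.int64(90)), (np.int64(526), np.int64(-153), np.int64(95)), (np.int64(548), np.int64(-166), np.int64(134)), (np.int64(523), np.int64(-170), np.int64(95))]
351 [219 227 234] [(np.int64(521), np.int64(-144), np.int64(90)), (np.int64(524), np.int64(-153), np.int64(97)), (np.int64(522), np.int64(-162), np.int64(97)), (np.int64(521), np.int64(-170), np.int64(98))]
357 [228 235 241] [(np.int64(516), np.int64(-143), np.int64(89)), (np.int64(520), np.int64(-152), np.int64(97)), (np.int64(518), np.int64(-161), np.int64(97)), (np.int64(517), np.int64(-169), np.int64(97))]
```

From the wrist range data the ball centre is about (0.5535, -0.166, 0.1285), so the bar is at 54°. I'll recentre and grip harder.

>>> {"fn": "apply_moves", "kwargs": {"targets": [{"dp": [-0.001, 0.0005, 0.004], "yaw": 0}, {"dp": [-0.002, 0.001, 0.008], "yaw": 0}, {"dp": [-0.002, 0.001, 0.008], "yaw": 0}]}}

```text
time_s: 11.3
tcp_pos: [0.5552, -0.1665, 0.1332]
eef_rot: [-180.0, -0.1, -9.7]
contact_force: [0.4, -0.5, -0.4]
gripper_width: 0.0395
gripper_force: 0.0
```

>>> {"fn": "apply_moves", "kwargs": {"targets": [{"dp": [0, 0, 0], "yaw": 0}, {"dp": [0, 0, 0], "yaw": 0}, {"dp": [0, 0, 0], "yaw": 0}, {"dp": [0, 0, 0], "yaw": 0}, {"dp": [0, 0, 0], "yaw": 0}, {"dp": [0, 0, 0], "yaw": 0}], "grip": 1, "squeeze": 40}}

```text
time_s: 11.8
tcp_pos: [0.5546, -0.1666, 0.132]
eef_rot: [180.0, 0.0, -9.7]
contact_force: [1.2, -1.1, 0.3]
gripper_width: 0.0156
gripper_force: 40.0
```

```bash
python3 -c "
from h import *
from plant import get_state
s=get_state();print(s['tcp_pos'],s['contact_force'])
arc(54,-12,11,adv=5/360)"
```

```text
[ 0.55464584 -0.16658901  0.13198009] [ 1.19362886 -1.09199773  0.27580023]
{"dp": [0.0048, -0.0007, -0.0040], "yaw": 0}, {"dp": [0.0092, -0.0014, -0.0084], "yaw": 0}, {"dp": [0.0131, -0.0020, -0.0133], "yaw": 0}, {"dp": [0.0165, -0.0025, -0.0185], "yaw": 0}, {"dp": [0.0193, -0.0029, -0.0241], "yaw": 0}, {"dp": [0.0216, -0.0032, -0.0300], "yaw": 0}, {"dp": [0.0232, -0.0034, -0.0361], "yaw": 0}, {"dp": [0.0242, -0.0035, -0.0423], "yaw": 0}, {"dp": [0.0245, -0.0035, -0.0485], "yaw": 0}, {"dp": [0.0242, -0.0033, -0.0548], "yaw": 0}, {"dp": [0.0232, -0.0031, -0.0610], "yaw": 0},
```

>>> {"fn": "apply_moves", "kwargs": {"targets": [{"dp": [0.0048, -0.0007, -0.004], "yaw": 0}, {"dp": [0.0092, -0.0014, -0.0084], "yaw": 0}, {"dp": [0.0131, -0.002, -0.0133], "yaw": 0}, {"dp": [0.0165, -0.0025, -0.0185], "yaw": 0}, {"dp": [0.0193, -0.0029, -0.0241], "yaw": 0}, {"dp": [0.0193, -0.0029, -0.0241], "yaw": 0}]}}

```text
time_s: 12.3
tcp_pos: [0.5745, -0.1697, 0.1066]
eef_rot: [180.0, 0.0, -9.7]
contact_force: [0.4, -1.3, 1.7]
gripper_width: 0.0155
gripper_force: 40.0
```

>>> {"fn": "apply_moves", "kwargs": {"targets": [{"dp": [0.0023, -0.0003, -0.0059], "yaw": 0}, {"dp": [0.0039, -0.0005, -0.012], "yaw": 0}, {"dp": [0.0049, -0.0006, -0.0182], "yaw": 0}, {"dp": [0.0052, -0.0006, -0.0244], "yaw": 0}, {"dp": [0.0049, -0.0004, -0.0307], "yaw": 0}, {"dp": [0.0039, -0.0002, -0.0369], "yaw": 0}, {"dp": [0.0039, -0.0002, -0.0369], "yaw": 0}]}}

```text
time_s: 12.88
tcp_pos: [0.5779, -0.1698, 0.0699]
eef_rot: [180.0, -0.0, -9.7]
contact_force: [2.9, -3.3, 0.7]
gripper_width: 0.0154
gripper_force: 40.0
```

```bash
python3 - <<'E'
from h import *
c,P,S,X,Z=top(6)
k=(abs(X)<.12)&(S>.0)&(S<.1)&(X<-.07)&(Z>.03)&(Z<.09); print("pad",np.median(P[k],0),k.sum())
E
```

```text
12.8833 [ 0.5779 -0.1698  0.0699] [ 2.9 -3.3  0.7]
block back/front s NoneTraceback (most recent call last):
  File "<stdin>", line 2, in <module>
  File "h.py", line 14, in top
    k=(abs(X)>.031)&(abs(X)<.042)&(Z>.1)&(Z<.112)&(S<.145)&(S>-.03); print("jaw back/front s",np.percentile(S[k],[1,99]).round(4),k.sum())
                                                                                              ~~~~~~~~~~~~~^^^^^^^^^^^^^
    return _quantile_unchecked(
        a, q, axis, out, overwrite_input, method, keepdims, weights)
    return _ureduce(a,
                    func=_quantile_ureduce_func,
    ...<5 lines>...
                    overwrite_input=overwrite_input,
                    method=method)
    r = func(a, **kwargs)
    result = _quantile(arr,
                       quantiles=q,
    ...<2 lines>...
                       out=out,
                       weights=wgt)
    slices_having_nans = np.isnan(arr[-1, ...])
                                  ~~~^^^^^^^^^
IndexError: index -1 is out of bounds for axis 0 with size 0
```

The bar tracked well and is at about -12°, with no load yet. I'll release, clear the view and look.

>>> {"fn": "apply_moves", "kwargs": {"targets": [{"dp": [0, 0, 0], "yaw": 0}, {"dp": [0, 0, 0], "yaw": 0}, {"dp": [0, 0, 0], "yaw": 0}, {"dp": [0, 0, 0.03], "yaw": 0}, {"dp": [0, 0, 0.07], "yaw": 0}, {"dp": [0, 0, 0.1], "yaw": 0}, {"dp": [-0.04, -0.01, 0.11], "yaw": 0}, {"dp": [-0.08, -0.03, 0.11], "yaw": 0}, {"dp": [-0.12, -0.04, 0.11], "yaw": 0}, {"dp": [-0.162, -0.048, 0.1], "yaw": 0}, {"dp": [-0.162, -0.048, 0.1], "yaw": 0}, {"dp": [-0.162, -0.048, 0.1], "yaw": 0}], "grip": -0.1}}

```text
time_s: 13.93
tcp_pos: [0.4124, -0.2176, 0.1708]
eef_rot: [-179.9, 0.1, -9.8]
contact_force: [0.5, -0.5, 0.1]
gripper_width: 0.0484
gripper_force: 0.0
```

```bash
cat >> h.py <<'E'
def look(tag):
    c,P,S,X,Z=top(tag)
    k=(X>-.105)&(S>.01)&(S<.1)&(X<-.08)&(Z>.03)&(Z<.075); print("pad",np.median(P[k],0).round(4),k.sum(),np.percentile(S[k],[3,97]).round(4))
    for sg in(-1,1):
        k=(sg*X>.04)&(sg*X<.075)&(S<-.045)&(S>-.1)&(Z>.03)&(Z<.15)
        zt=np.percentile(Z[k],98); q=k&(Z>zt-.003); print("ball",sg,P[q].mean(0).round(4),zt.round(4),X[q].mean().round(4),S[q].mean().round(4),k.sum())
E
python3 -c "
from h import *
look(7)"
```

```text
13.9333 [ 0.4124 -0.2176  0.1708] [ 0.5 -0.5  0.1]
block back/front s [0.1274 0.1704]
jaw back/front s [0.0449 0.1267] 230
fixed face s [0.1713 0.2653]
hub s [-0.0818 -0.0234]
pad [ 0.4471 -0.0219  0.0594] 454 [0.0294 0.0808]
ball -1 [ 0.4603 -0.1499  0.0988] 0.1003 -0.0574 -0.0694 126
ball 1 [ 0.5696 -0.169   0.0764] 0.0779 0.0535 -0.0697 127
```

The half-nut is now engaged (pad back at 59 mm, carriage 5 mm back). The near ball is at 169°. I'll grip it.

>>> {"fn": "apply_moves", "kwargs": {"targets": [{"dp": [0.024, 0.034, 0], "yaw": 0}, {"dp": [0.047, 0.068, 0], "yaw": 0}, {"dp": [0.047, 0.068, -0.03], "yaw": 0}, {"dp": [0.047, 0.068, -0.06], "yaw": 0}, {"dp": [0.047, 0.068, -0.0765], "yaw": 0}, {"dp": [0.047, 0.068, -0.0765], "yaw": 0}, {"dp": [0.047, 0.068, -0.0765], "yaw": 0}]}}

```text
time_s: 14.57
tcp_pos: [0.4632, -0.1493, 0.094]
eef_rot: [180.0, 0.1, -9.6]
contact_force: [0.5, 0.6, 0.9]
gripper_width: 0.0482
gripper_force: 0.0
```

>>> {"fn": "apply_moves", "kwargs": {"targets": [{"dp": [0, 0, 0], "yaw": 0}, {"dp": [0, 0, 0], "yaw": 0}, {"dp": [0, 0, 0], "yaw": 0}, {"dp": [0, 0, 0], "yaw": 0}, {"dp": [0, 0, 0], "yaw": 0}, {"dp": [0, 0, 0], "yaw": 0}, {"dp": [0, 0, 0], "yaw": 0}], "grip": 1}}

```text
time_s: 15.15
tcp_pos: [0.4629, -0.1499, 0.0949]
eef_rot: [180.0, -0.0, -9.7]
contact_force: [-0.3, -3.1, 1.0]
gripper_width: 0.0155
gripper_force: 40.0
```

```bash
python3 -c "
from h import *
from plant import get_state
s=get_state();print(s['tcp_pos'],s['contact_force'])
arc(169,139,6)
arc(139,119,5)
arc(119,99,5)
arc(99,79,5)"
```

```text
[ 0.46288171 -0.14991911  0.09489768] [-0.34249896 -3.14657869  0.98273316]
{"dp": [0.0012, -0.0001, 0.0051], "yaw": 0}, {"dp": [0.0029, -0.0002, 0.0101], "yaw": 0}, {"dp": [0.0050, -0.0004, 0.0149], "yaw": 0}, {"dp": [0.0075, -0.0007, 0.0195], "yaw": 0}, {"dp": [0.0103, -0.0011, 0.0238], "yaw": 0}, {"dp": [0.0136, -0.0015, 0.0279], "yaw": 0}, 
{"dp": [0.0028, -0.0004, 0.0031], "yaw": 0}, {"dp": [0.0059, -0.0008, 0.0059], "yaw": 0}, {"dp": [0.0091, -0.0012, 0.0086], "yaw": 0}, {"dp": [0.0125, -0.0017, 0.0110], "yaw": 0}, {"dp": [0.0160, -0.0022, 0.0131], "yaw": 0}, 
{"dp": [0.0037, -0.0005, 0.0019], "yaw": 0}, {"dp": [0.0075, -0.0011, 0.0035], "yaw": 0}, {"dp": [0.0114, -0.0016, 0.0049], "yaw": 0}, {"dp": [0.0154, -0.0022, 0.0060], "yaw": 0}, {"dp": [0.0195, -0.0028, 0.0068], "yaw": 0}, 
{"dp": [0.0041, -0.0006, 0.0005], "yaw": 0}, {"dp": [0.0083, -0.0012, 0.0007], "yaw": 0}, {"dp": [0.0124, -0.0018, 0.0007], "yaw": 0}, {"dp": [0.0165, -0.0024, 0.0003], "yaw": 0}, {"dp": [0.0206, -0.0030, -0.0004], "yaw": 0},
```

>>> {"fn": "apply_moves", "kwargs": {"targets": [{"dp": [0.0012, -0.0001, 0.0051], "yaw": 0}, {"dp": [0.0029, -0.0002, 0.0101], "yaw": 0}, {"dp": [0.005, -0.0004, 0.0149], "yaw": 0}, {"dp": [0.0075, -0.0007, 0.0195], "yaw": 0}, {"dp": [0.0103, -0.0011, 0.0238], "yaw": 0}, {"dp": [0.0136, -0.0015, 0.0279], "yaw": 0}, {"dp": [0.0136, -0.0015, 0.0279], "yaw": 0}, {"dp": [0.0136, -0.0015, 0.0279], "yaw": 0}]}}

```text
time_s: 15.82
tcp_pos: [0.4757, -0.1518, 0.1228]
eef_rot: [179.9, 0.1, -9.7]
contact_force: [-3.6, -6.0, -0.7]
gripper_width: 0.0156
gripper_force: 40.0
```

>>> {"fn": "apply_moves", "kwargs": {"targets": [{"dp": [0.0028, -0.0004, 0.0031], "yaw": 0}, {"dp": [0.0059, -0.0008, 0.0059], "yaw": 0}, {"dp": [0.0091, -0.0012, 0.0086], "yaw": 0}, {"dp": [0.0091, -0.0012, 0.0086], "yaw": 0}, {"dp": [0.0091, -0.0012, 0.0086], "yaw": 0}]}}

```text
time_s: 16.23
tcp_pos: [0.4841, -0.1532, 0.1312]
eef_rot: [179.9, 0.2, -9.7]
contact_force: [-4.9, -6.6, -0.6]
gripper_width: 0.0156
gripper_force: 40.0
```

>>> {"fn": "apply_moves", "kwargs": {"targets": [{"dp": [0.0034, -0.0012, 0.0024], "yaw": 0}, {"dp": [0.0069, -0.002, 0.0045], "yaw": 0}, {"dp": [0.0069, -0.002, 0.0045], "yaw": 0}, {"dp": [0.0069, -0.002, 0.0045], "yaw": 0}]}}

```text
time_s: 16.57
tcp_pos: [0.4912, -0.1548, 0.1356]
eef_rot: [180.0, 0.2, -9.7]
contact_force: [-4.7, -3.1, -0.0]
gripper_width: 0.0155
gripper_force: 40.0
```

>>> {"fn": "apply_moves", "kwargs": {"targets": [{"dp": [0.0037, -0.0007, 0.0019], "yaw": 0}, {"dp": [0.0075, -0.0013, 0.0035], "yaw": 0}, {"dp": [0.0075, -0.0013, 0.0035], "yaw": 0}, {"dp": [0.0075, -0.0013, 0.0035], "yaw": 0}]}}

```text
time_s: 16.9
tcp_pos: [0.4986, -0.1561, 0.1391]
eef_rot: [179.9, 0.2, -9.7]
contact_force: [-5.8, -4.0, -0.2]
gripper_width: 0.0155
gripper_force: 40.0
```

>>> {"fn": "apply_moves", "kwargs": {"targets": [{"dp": [0.0039, -0.0006, 0.0014], "yaw": 0}, {"dp": [0.0079, -0.0013, 0.0025], "yaw": 0}, {"dp": [0.012, -0.002, 0.0033], "yaw": 0}, {"dp": [0.012, -0.002, 0.0033], "yaw": 0}, {"dp": [0.012, -0.002, 0.0033], "yaw": 0}]}}

```text
time_s: 17.32
tcp_pos: [0.5108, -0.1582, 0.1426]
eef_rot: [179.9, 0.2, -9.7]
contact_force: [-5.8, -5.0, -0.2]
gripper_width: 0.0151
gripper_force: 40.0
```

```bash
python3 - <<'E'
from h import *
from plant import get_state
try: top(8)
except Exception as e: print("x")
s=get_state();print(s["contact_force"],s["moment"])
E
```

```text
17.3167 [ 0.5108 -0.1582  0.1426] [-5.8 -5.  -0.2]
block back/front s [0.1277 0.1706]
jaw back/front s [0.0555 0.1268] 113
fixed face s [0.1713 0.2661]
hub s None
[-4.93059271 -4.35760913  1.3229984 ] [-1.55993354  1.9281309  -0.03271155]
```

>>> {"fn": "apply_moves", "kwargs": {"targets": [{"dp": [0.0041, -0.0008, 0.0005], "yaw": 0}, {"dp": [0.0083, -0.0016, 0.0007], "yaw": 0}, {"dp": [0.0124, -0.0024, 0.0007], "yaw": 0}, {"dp": [0.0124, -0.0024, 0.0007], "yaw": 0}, {"dp": [0.0124, -0.0024, 0.0007], "yaw": 0}]}}

```text
time_s: 17.78
tcp_pos: [0.5255, -0.1599, 0.1438]
eef_rot: [-180.0, -0.1, -9.7]
contact_force: [1.0, 0.2, 0.4]
gripper_width: 0.0011
gripper_force: 0.0
```

>>> {"fn": "apply_moves", "kwargs": {"targets": [{"dp": [0.004, -0.0007, -0.0003], "yaw": 0}, {"dp": [0.008, -0.0014, -0.0009], "yaw": 0}, {"dp": [0.008, -0.0014, -0.0009], "yaw": 0}, {"dp": [0.008, -0.0014, -0.0009], "yaw": 0}]}}

```text
time_s: 18.12
tcp_pos: [0.5328, -0.1613, 0.1421]
eef_rot: [-180.0, -0.0, -9.7]
contact_force: [0.2, 0.1, -0.6]
gripper_width: 0.0006
gripper_force: 0.0
```

The ball slipped out because the load has gone up. I'll back off and measure the bar.

>>> {"fn": "apply_moves", "kwargs": {"targets": [{"dp": [0, 0, 0.03], "yaw": 0}, {"dp": [0, 0, 0.06], "yaw": 0}, {"dp": [-0.04, -0.02, 0.06], "yaw": 0}, {"dp": [-0.08, -0.04, 0.06], "yaw": 0}, {"dp": [-0.12, -0.056, 0.06], "yaw": 0}, {"dp": [-0.12, -0.056, 0.06], "yaw": 0}, {"dp": [-0.12, -0.056, 0.06], "yaw": 0}]}}

```text
time_s: 18.7
tcp_pos: [0.4099, -0.2181, 0.2026]
eef_rot: [-180.0, -0.0, -9.8]
contact_force: [1.0, 0.5, -0.6]
gripper_width: 0.0006
gripper_force: 0.0
```

```bash
python3 - <<'E'
from h import *
c,P,S,X,Z=top(9)
k=(X>-.105)&(S>.01)&(S<.1)&(X<-.08)&(Z>.03)&(Z<.075); print("pad",np.median(P[k],0).round(4),np.percentile(S[k],[3,97]).round(4))
k=(abs(X)<.075)&(S<-.045)&(S>-.095)&(Z>.1)&(Z<.16)
zt=np.percentile(Z[k],97); q=k&(Z>zt-.004); print("ball",P[q].mean(0).round(4),zt.round(4),X[q].mean().round(4),S[q].mean().round(4),k.sum())
E
```

```text
18.7 [ 0.4099 -0.2181  0.2026] [ 1.   0.5 -0.6]
block back/front s [0.1275 0.1704]
jaw back/front s [0.0525 0.1267] 232
fixed face s [0.1713 0.2424]
hub s [-0.0815 -0.023 ]
pad [ 0.447  -0.0234  0.0595] [0.0285 0.0801]
ball [ 0.5039 -0.1564  0.145 ] 0.1469 -0.0133 -0.0684 136
```

View pics/t9.png

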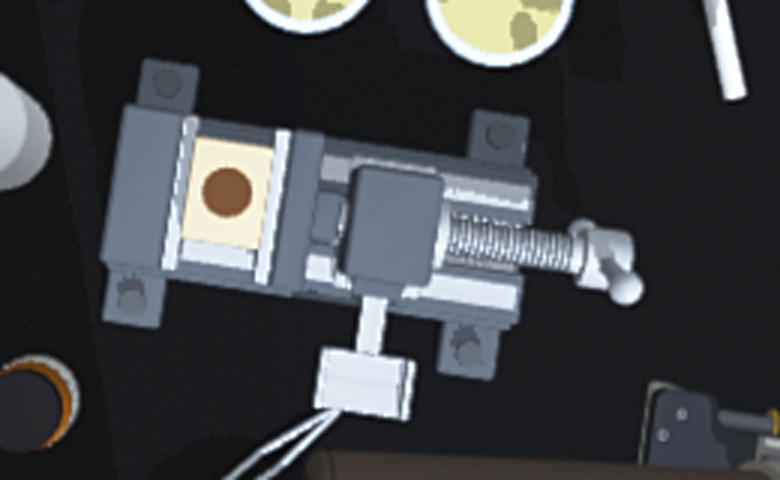

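The crop shows the near ball now on top at (625,290), θ≈103°, with the jaw on the block and the lever up. I'll finish by pushing the ball squarely with the closed fingers, which gives a clean force reading.

>>> {"fn": "apply_moves", "kwargs": {"targets": [{"dp": [0.03, 0.034, 0], "yaw": 0}, {"dp": [0.059, 0.0676, 0], "yaw": 0}, {"dp": [0.059, 0.0676, -0.02], "yaw": 0}, {"dp": [0.059, 0.0676, -0.0466], "yaw": 0}, {"dp": [0.059, 0.0676, -0.0466], "yaw": 0}, {"dp": [0.059, 0.0676, -0.0466], "yaw": 0}]}}

```text
time_s: 19.25
tcp_pos: [0.4712, -0.1494, 0.1546]
eef_rot: [179.9, 0.2, -9.6]
contact_force: [-0.6, 0.6, 1.4]
gripper_width: 0.0004
gripper_force: 0.0
```

>>> {"fn": "apply_moves", "kwargs": {"targets": [{"dp": [0.004, -0.0007, 0], "yaw": 0}, {"dp": [0.008, -0.0014, 0], "yaw": 0}, {"dp": [0.012, -0.002, 0], "yaw": 0}, {"dp": [0.015, -0.0026, 0], "yaw": 0}, {"dp": [0.018, -0.003, 0], "yaw": 0}, {"dp": [0.018, -0.003, 0], "yaw": 0}, {"dp": [0.018, -0.003, 0], "yaw": 0}]}}

```text
time_s: 19.83
tcp_pos: [0.4891, -0.1531, 0.1557]
eef_rot: [180.0, 0.0, -9.7]
contact_force: [-3.5, -0.1, 4.0]
gripper_width: 0.0006
gripper_force: 1.9
```

>>> {"fn": "apply_moves", "kwargs": {"targets": [{"dp": [-0.004, 0.0007, 0], "yaw": 0}, {"dp": [-0.004, 0.0007, -0.006], "yaw": 0}, {"dp": [0.002, -0.0003, -0.006], "yaw": 0}, {"dp": [0.006, -0.001, -0.006], "yaw": 0}, {"dp": [0.006, -0.001, -0.006], "yaw": 0}, {"dp": [0.006, -0.001, -0.006], "yaw": 0}]}}

```text
time_s: 20.33
tcp_pos: [0.4953, -0.154, 0.1493]
eef_rot: [180.0, 0.0, -9.7]
contact_force: [-3.6, -0.8, 2.4]
gripper_width: 0.0004
gripper_force: 1.7
```

>>> {"fn": "apply_moves", "kwargs": {"targets": [{"dp": [0.003, -0.0005, 0], "yaw": 0}, {"dp": [0.006, -0.001, 0], "yaw": 0}, {"dp": [0.006, -0.001, 0], "yaw": 0}, {"dp": [0.006, -0.001, 0], "yaw": 0}]}}

```text
time_s: 20.67
tcp_pos: [0.5014, -0.1549, 0.1495]
eef_rot: [180.0, 0.0, -9.7]
contact_force: [-3.1, -0.4, 2.9]
gripper_width: 0.0007
gripper_force: 1.7
```

>>> {"fn": "apply_moves", "kwargs": {"targets": [{"dp": [0.004, -0.0007, 0], "yaw": 0}, {"dp": [0.008, -0.0014, -0.0005], "yaw": 0}, {"dp": [0.008, -0.0014, -0.0005], "yaw": 0}, {"dp": [0.008, -0.0014, -0.0005], "yaw": 0}]}}

```text
time_s: 21.0
tcp_pos: [0.5096, -0.1562, 0.149]
eef_rot: [-180.0, -0.0, -9.7]
contact_force: [-2.7, -0.5, 1.7]
gripper_width: 0.0003
gripper_force: 1.3
```

>>> {"fn": "apply_moves", "kwargs": {"targets": [{"dp": [0.004, -0.0007, -0.001], "yaw": 0}, {"dp": [0.008, -0.0014, -0.002], "yaw": 0}, {"dp": [0.008, -0.0014, -0.002], "yaw": 0}, {"dp": [0.008, -0.0014, -0.002], "yaw": 0}]}}

```text
time_s: 21.33
tcp_pos: [0.5177, -0.1576, 0.1469]
eef_rot: [-180.0, -0.0, -9.7]
contact_force: [-2.7, -1.4, 1.4]
gripper_width: 0.0004
gripper_force: 1.2
```

>>> {"fn": "apply_moves", "kwargs": {"targets": [{"dp": [0.005, -0.0009, -0.001], "yaw": 0}, {"dp": [0.01, -0.0017, -0.003], "yaw": 0}, {"dp": [0.01, -0.0017, -0.003], "yaw": 0}, {"dp": [0.01, -0.0017, -0.003], "yaw": 0}]}}

```text
time_s: 21.67
tcp_pos: [0.5277, -0.1593, 0.1439]
eef_rot: [-180.0, -0.0, -9.7]
contact_force: [-1.7, -0.2, 1.7]
gripper_width: 0.0007
gripper_force: 1.3
```

>>> {"fn": "apply_moves", "kwargs": {"targets": [{"dp": [0.004, -0.0007, -0.002], "yaw": 0}, {"dp": [0.007, -0.0012, -0.003], "yaw": 0}, {"dp": [0.007, -0.0012, -0.003], "yaw": 0}, {"dp": [0.007, -0.0012, -0.003], "yaw": 0}]}}

```text
time_s: 22.0
tcp_pos: [0.5342, -0.1604, 0.1408]
eef_rot: [-180.0, 0.0, -9.7]
contact_force: [-4.2, 0.9, 1.6]
gripper_width: 0.0002
gripper_force: 2.0
```

>>> {"fn": "apply_moves", "kwargs": {"targets": [{"dp": [-0.004, 0.0007, 0], "yaw": 0}, {"dp": [-0.004, 0.0007, 0.03], "yaw": 0}, {"dp": [0.01, -0.003, 0.032], "yaw": 0}, {"dp": [0.02, -0.006, 0.03], "yaw": 0}, {"dp": [0.02, -0.006, 0.024], "yaw": 0}, {"dp": [0.0205, -0.006, 0.019], "yaw": 0}, {"dp": [0.022, -0.006, 0.015], "yaw": 0}, {"dp": [0.022, -0.006, 0.015], "yaw": 0}, {"dp": [0.022, -0.006, 0.015], "yaw": 0}]}}

```text
time_s: 22.75
tcp_pos: [0.5581, -0.1673, 0.1569]
eef_rot: [179.9, -0.2, -9.6]
contact_force: [2.4, -3.1, 7.8]
gripper_width: 0.0002
gripper_force: 4.1
```

>>> {"fn": "apply_moves", "kwargs": {"targets": [{"dp": [0.002, 0, -0.003], "yaw": 0}, {"dp": [0.003, 0, -0.005], "yaw": 0}, {"dp": [0.003, 0, -0.005], "yaw": 0}, {"dp": [0.003, 0, -0.005], "yaw": 0}]}}

```text
time_s: 23.08
tcp_pos: [0.5623, -0.168, 0.1532]
eef_rot: [179.9, -0.4, -9.6]
contact_force: [3.1, -6.7, 13.0]
gripper_width: 0.0006
gripper_force: 6.3
```

>>> {"fn": "apply_moves", "kwargs": {"targets": [{"dp": [0.003, -0.0005, -0.0015], "yaw": 0}, {"dp": [0.006, -0.001, -0.003], "yaw": 0}, {"dp": [0.006, -0.001, -0.003], "yaw": 0}, {"dp": [0.006, -0.001, -0.003], "yaw": 0}]}}

```text
time_s: 23.42
tcp_pos: [0.5671, -0.1689, 0.1492]
eef_rot: [179.9, -0.2, -9.6]
contact_force: [2.1, -5.6, 8.6]
gripper_width: 0.0001
gripper_force: 4.9
```

```bash
cat >> h.py <<'E'
def tq(C=(.5165,-.1597,.080)):
    from plant import get_state
    s=get_state(); F=s["contact_force"]; fx=F[0]*.985-F[1]*.17; fz=F[2]
    zb=s["tcp_pos"][2]-.031-C[2]; xb=np.sqrt(.06**2-zb**2)
    print(s["time_s"],s["tcp_pos"].round(4),F.round(1),"theta",np.degrees(np.arctan2(zb,xb)).round(1),"torque",((xb*fz)-(zb+.009)*fx).round(3))
E
python3 -c "
from h import *
tq()"
```

```text
23.4167 [ 0.5671 -0.1689  0.1492] [ 2.1 -5.6  8.6] theta 39.6 torque 0.255
```

>>> {"fn": "apply_moves", "kwargs": {"targets": [{"dp": [0.001, 0, -0.002], "yaw": 0}, {"dp": [0.002, 0, -0.004], "yaw": 0}, {"dp": [0.002, 0, -0.004], "yaw": 0}, {"dp": [0.002, 0, -0.004], "yaw": 0}, {"dp": [0.002, 0, -0.004], "yaw": 0}]}}

```text
time_s: 23.83
tcp_pos: [0.5699, -0.1692, 0.1459]
eef_rot: [179.9, -0.4, -9.6]
contact_force: [3.8, -8.3, 10.5]
gripper_width: 0.0003
gripper_force: 5.5
```

```bash
python3 -c "
from h import *
tq()"
```

```text
23.8333 [ 0.5699 -0.1692  0.1459] [ 3.8 -8.3 10.5] theta 35.6 torque 0.285
```

>>> {"fn": "apply_moves", "kwargs": {"targets": [{"dp": [0.0015, -0.0006, -0.002], "yaw": 0}, {"dp": [0.003, -0.0012, -0.005], "yaw": 0}, {"dp": [0.003, -0.0012, -0.005], "yaw": 0}, {"dp": [0.003, -0.0012, -0.005], "yaw": 0}, {"dp": [0.003, -0.0012, -0.005], "yaw": 0}]}}

```text
time_s: 24.25
tcp_pos: [0.5735, -0.1701, 0.141]
eef_rot: [179.9, -0.4, -9.6]
contact_force: [5.3, -6.6, 9.8]
gripper_width: 0.0003
gripper_force: 5.3
```

```bash
python3 -c "
from h import *
tq()"
```

```text
24.25 [ 0.5735 -0.1701  0.141 ] [ 5.3 -6.6  9.8] theta 30.0 torque 0.263
```

>>> {"fn": "apply_moves", "kwargs": {"targets": [{"dp": [0, 0, 0.004], "yaw": 0}, {"dp": [0, 0, 0.006], "yaw": 0}, {"dp": [0, -0.0008, 0.006], "yaw": 0}, {"dp": [0, -0.0008, 0.003], "yaw": 0}, {"dp": [0, -0.0008, 0.001], "yaw": 0}, {"dp": [0.0004, -0.0008, -0.001], "yaw": 0}, {"dp": [0.0008, -0.0008, -0.002], "yaw": 0}, {"dp": [0.0008, -0.0008, -0.002], "yaw": 0}, {"dp": [0.0008, -0.0008, -0.002], "yaw": 0}]}}

```text
time_s: 25.0
tcp_pos: [0.574, -0.17, 0.1387]
eef_rot: [180.0, -0.3, -9.6]
contact_force: [4.9, -2.2, 9.1]
gripper_width: 0.0004
gripper_force: 5.0
```

```bash
python3 -c "
from h import *
tq()"
```

```text
25.0 [ 0.574  -0.17    0.1387] [ 4.9 -2.2  9.1] theta 27.4 torque 0.291
```

>>> {"fn": "apply_moves", "kwargs": {"targets": [{"dp": [0.002, -0.0005, 0.001], "yaw": 0}, {"dp": [0.004, -0.0008, 0], "yaw": 0}, {"dp": [0.005, -0.001, -0.002], "yaw": 0}, {"dp": [0.005, -0.001, -0.004], "yaw": 0}, {"dp": [0.005, -0.001, -0.004], "yaw": 0}, {"dp": [0.005, -0.001, -0.004], "yaw": 0}]}}

```text
time_s: 25.5
tcp_pos: [0.5784, -0.1704, 0.134]
eef_rot: [-180.0, -0.3, -9.6]
contact_force: [5.1, 0.7, 7.8]
gripper_width: 0.0002
gripper_force: 4.3
```

```bash
python3 -c "
from h import *
tq()"
```

```text
25.5 [ 0.5784 -0.1704  0.134 ] [5.1 0.7 7.8] theta 22.5 torque 0.273
```

>>> {"fn": "apply_moves", "kwargs": {"targets": [{"dp": [0, 0, 0.03], "yaw": 0}, {"dp": [0, 0, 0.06], "yaw": 0}, {"dp": [-0.04, -0.02, 0.07], "yaw": 0}, {"dp": [-0.08, -0.03, 0.07], "yaw": 0}, {"dp": [-0.12, -0.04, 0.07], "yaw": 0}, {"dp": [-0.165, -0.048, 0.07], "yaw": 0}, {"dp": [-0.165, -0.048, 0.07], "yaw": 0}, {"dp": [-0.165, -0.048, 0.07], "yaw": 0}]}}

```text
time_s: 26.17
tcp_pos: [0.4071, -0.2185, 0.2022]
eef_rot: [-180.0, 0.1, -9.8]
contact_force: [0.4, -0.1, 0.5]
gripper_width: 0.0005
gripper_force: 0.0
```

```bash
python3 - <<'E'
from h import *
look(10)
a=np.load("top9.npz")["image"].astype(float);b=np.load("top10.npz")["image"].astype(float)
# subpixel edges along the vise axis rows (brightness profile), old/new
for t,im in(("old",a),("new",b)):
    g=im.mean(2); print(t,[g[v,276:336:1].round().astype(int).tolist() for v in(250,)])
E
```

```text
26.1667 [ 0.4071 -0.2185  0.2022] [ 0.4 -0.1  0.5]
block back/front s [0.1275 0.1705]
jaw back/front s [0.0513 0.1268] 231
fixed face s [0.1713 0.2651]
hub s [-0.08   -0.0226]
pad [ 0.4462 -0.0236  0.0595] 457 [0.028  0.0792]
ball -1 [ 0.473  -0.1505  0.05  ] 0.0513 -0.0448 -0.0678 69
ball 1 [ 0.5642 -0.1663  0.1255] 0.1272 0.0477 -0.0679 93
old [[18, 30, 79, 109, 121, 122, 121, 121, 121, 123, 124, 123, 123, 123, 124, 124, 124, 125, 125, 126, 124, 112, 107, 230, 185, 171, 169, 146, 224, 235, 234, 233, 233, 235, 236, 239, 232, 226, 225, 204, 223, 227, 227, 234, 238, 237, 235, 235, 235, 234, 234, 234, 235, 234, 189, 224, 235, 240, 250, 128]]
new [[17, 29, 81, 108, 121, 122, 122, 122, 122, 122, 124, 124, 124, 124, 124, 124, 125, 125, 124, 125, 124, 111, 107, 230, 185, 170, 168, 147, 224, 235, 234, 233, 233, 235, 236, 238, 231, 226, 225, 204, 223, 227, 227, 234, 238, 237, 235, 235, 234, 234, 234, 235, 235, 234, 202, 227, 235, 241, 250, 129]]
```

The bar is really at θ≈39°. The tip slid off the outer side of the ball, so I'll replace it centred on top and follow the arc.

>>> {"fn": "apply_moves", "kwargs": {"targets": [{"dp": [0.04, 0.013, 0], "yaw": 0}, {"dp": [0.08, 0.026, 0], "yaw": 0}, {"dp": [0.118, 0.04, 0], "yaw": 0}, {"dp": [0.1555, 0.0525, 0], "yaw": 0}, {"dp": [0.1555, 0.0525, 0], "yaw": 0}, {"dp": [0.1555, 0.0525, -0.03], "yaw": 0}, {"dp": [0.1555, 0.0525, -0.05], "yaw": 0}, {"dp": [0.1555, 0.0525, -0.05], "yaw": 0}, {"dp": [0.1555, 0.0525, -0.05], "yaw": 0}]}}

```text
time_s: 26.97
tcp_pos: [0.5662, -0.1657, 0.1513]
eef_rot: [179.9, 0.2, -9.7]
contact_force: [0.4, -0.5, 1.2]
gripper_width: 0.0004
gripper_force: 0.0
```

>>> {"fn": "apply_moves", "kwargs": {"targets": [{"dp": [0, 0, -0.0015], "yaw": 0}, {"dp": [0.0008, 0, -0.003], "yaw": 0}, {"dp": [0.0016, -0.0003, -0.004], "yaw": 0}, {"dp": [0.0024, -0.0004, -0.005], "yaw": 0}, {"dp": [0.0024, -0.0004, -0.005], "yaw": 0}, {"dp": [0.0024, -0.0004, -0.005], "yaw": 0}]}}

```text
time_s: 27.47
tcp_pos: [0.5692, -0.1665, 0.1485]
eef_rot: [-180.0, -0.0, -9.7]
contact_force: [-1.4, -0.7, 1.4]
gripper_width: 0.0004
gripper_force: 0.0
```

```bash
python3 -c "
from h import *
tq()"
```

```text
27.4667 [ 0.5692 -0.1665  0.1485] [-1.4 -0.7  1.4] theta 38.7 torque 0.124
```

>>> {"fn": "apply_moves", "kwargs": {"targets": [{"dp": [-0.003, 0.0005, 0.003], "yaw": 0}, {"dp": [-0.007, 0.001, 0.003], "yaw": 0}, {"dp": [-0.007, 0.001, 0], "yaw": 0}, {"dp": [-0.006, 0.001, -0.002], "yaw": 0}, {"dp": [-0.005, 0.0008, -0.0035], "yaw": 0}, {"dp": [-0.005, 0.0008, -0.0035], "yaw": 0}, {"dp": [-0.005, 0.0008, -0.0035], "yaw": 0}]}}

```text
time_s: 28.05
tcp_pos: [0.5641, -0.1656, 0.1444]
eef_rot: [180.0, 0.0, -9.7]
contact_force: [-2.0, 0.8, 1.9]
gripper_width: 0.0006
gripper_force: 0.8
```

```bash
python3 -c "
from h import *
tq()"
```

```text
28.05 [ 0.5641 -0.1656  0.1444] [-2.   0.8  1.9] theta 33.9 torque 0.181
```

>>> {"fn": "apply_moves", "kwargs": {"targets": [{"dp": [0.0012, -0.0002, -0.0018], "yaw": 0}, {"dp": [0.0024, -0.0004, -0.0036], "yaw": 0}, {"dp": [0.0024, -0.0004, -0.0036], "yaw": 0}, {"dp": [0.0024, -0.0004, -0.0036], "yaw": 0}]}}

```text
time_s: 28.38
tcp_pos: [0.5668, -0.1661, 0.141]
eef_rot: [180.0, -0.0, -9.7]
contact_force: [0.2, -0.1, 2.7]
gripper_width: 0.0006
gripper_force: 1.4
```

>>> {"fn": "apply_moves", "kwargs": {"targets": [{"dp": [0.001, -0.0002, -0.0018], "yaw": 0}, {"dp": [0.002, -0.0003, -0.0038], "yaw": 0}, {"dp": [0.002, -0.0003, -0.0038], "yaw": 0}, {"dp": [0.002, -0.0003, -0.0038], "yaw": 0}]}}

```text
time_s: 28.72
tcp_pos: [0.5691, -0.1665, 0.1374]
eef_rot: [180.0, -0.1, -9.7]
contact_force: [0.7, -0.7, 4.2]
gripper_width: 0.0004
gripper_force: 2.2
```

```bash
python3 -c "
from h import *
tq()"
```

```text
28.7167 [ 0.5691 -0.1665  0.1374] [ 0.7 -0.7  4.2] theta 26.1 torque 0.2
```

>>> {"fn": "apply_moves", "kwargs": {"targets": [{"dp": [0.0009, -0.0002, -0.0019], "yaw": 0}, {"dp": [0.0017, -0.0003, -0.0038], "yaw": 0}, {"dp": [0.0024, -0.0004, -0.0058], "yaw": 0}, {"dp": [0.003, -0.0005, -0.0077], "yaw": 0}, {"dp": [0.003, -0.0005, -0.0077], "yaw": 0}, {"dp": [0.003, -0.0005, -0.0077], "yaw": 0}]}}

```text
time_s: 29.22
tcp_pos: [0.5732, -0.167, 0.1304]
eef_rot: [180.0, -0.2, -9.6]
contact_force: [1.5, -0.7, 5.7]
gripper_width: 0.0009
gripper_force: 2.9
```

```bash
python3 -c "
from h import *
tq()"
```

```text
29.2167 [ 0.5732 -0.167   0.1304] [ 1.5 -0.7  5.7] theta 18.9 torque 0.278
```

>>> {"fn": "apply_moves", "kwargs": {"targets": [{"dp": [0.0008, -0.0001, -0.002], "yaw": 0}, {"dp": [0.0014, -0.0003, -0.004], "yaw": 0}, {"dp": [0.002, -0.0004, -0.006], "yaw": 0}, {"dp": [0.0026, -0.0005, -0.0081], "yaw": 0}, {"dp": [0.0026, -0.0005, -0.0081], "yaw": 0}, {"dp": [0.0026, -0.0005, -0.0081], "yaw": 0}]}}

```text
time_s: 29.72
tcp_pos: [0.5764, -0.1676, 0.1226]
eef_rot: [-180.0, -0.3, -9.6]
contact_force: [3.3, -0.4, 6.2]
gripper_width: 0.0003
gripper_force: 3.0
```

```bash
python3 -c "
from h import *
tq()"
```

```text
29.7167 [ 0.5764 -0.1676  0.1226] [ 3.3 -0.4  6.2] theta 11.1 torque 0.295
```

>>> {"fn": "apply_moves", "kwargs": {"targets": [{"dp": [0.001, -0.0002, -0.002], "yaw": 0}, {"dp": [0.0018, -0.0003, -0.0042], "yaw": 0}, {"dp": [0.0022, -0.0004, -0.0062], "yaw": 0}, {"dp": [0.0022, -0.0004, -0.0062], "yaw": 0}, {"dp": [0.0022, -0.0004, -0.0062], "yaw": 0}]}}

```text
time_s: 30.13
tcp_pos: [0.5787, -0.1678, 0.1163]
eef_rot: [-180.0, -0.3, -9.6]
contact_force: [4.3, -0.5, 6.0]
gripper_width: 0.0004
gripper_force: 2.8
```

```bash
python3 -c "
from h import *
tq()"
```

```text
30.1333 [ 0.5787 -0.1678  0.1163] [ 4.3 -0.5  6. ] theta 5.1 torque 0.298
```

Lateral force is rising again, so I'll check the bar.

>>> {"fn": "apply_moves", "kwargs": {"targets": [{"dp": [0, 0, 0.03], "yaw": 0}, {"dp": [0, 0, 0.07], "yaw": 0}, {"dp": [-0.04, -0.02, 0.085], "yaw": 0}, {"dp": [-0.08, -0.03, 0.085], "yaw": 0}, {"dp": [-0.12, -0.04, 0.085], "yaw": 0}, {"dp": [-0.165, -0.048, 0.085], "yaw": 0}, {"dp": [-0.165, -0.048, 0.085], "yaw": 0}, {"dp": [-0.165, -0.048, 0.085], "yaw": 0}]}}

```text
time_s: 30.8
tcp_pos: [0.4083, -0.216, 0.2002]
eef_rot: [-180.0, -0.0, -9.8]
contact_force: [0.8, -0.4, 0.4]
gripper_width: 0.0007
gripper_force: 0.0
```

```bash
python3 - <<'E'
from h import *
look(11)
E
```

```text
30.8 [ 0.4083 -0.216   0.2002] [ 0.8 -0.4  0.4]
block back/front s [0.1275 0.1705]
jaw back/front s [0.0433 0.1268] 227
fixed face s [0.1714 0.244 ]
hub s [-0.08   -0.0222]
pad [ 0.4461 -0.0236  0.0598] 458 [0.0276 0.0788]
ball -1 [ 0.4682 -0.1493  0.0685] 0.0701 -0.0497 -0.0675 108
ball 1 [ 0.5743 -0.1677  0.1082] 0.1097 0.0579 -0.0675 130
```

The bar is at 19.3° and the tip had slipped outward. I'll re-place it, a little inboard of the ball centre.

>>> {"fn": "apply_moves", "kwargs": {"targets": [{"dp": [0.04, 0.013, 0], "yaw": 0}, {"dp": [0.08, 0.026, 0], "yaw": 0}, {"dp": [0.12, 0.038, 0], "yaw": 0}, {"dp": [0.16, 0.0488, 0], "yaw": 0}, {"dp": [0.16, 0.0488, -0.03], "yaw": 0}, {"dp": [0.16, 0.0488, -0.06], "yaw": 0}, {"dp": [0.16, 0.0488, -0.06], "yaw": 0}, {"dp": [0.16, 0.0488, -0.06], "yaw": 0}, {"dp": [0.16, 0.0488, -0.06], "yaw": 0}]}}

```text
time_s: 31.6
tcp_pos: [0.5723, -0.167, 0.1411]
eef_rot: [180.0, -0.0, -9.6]
contact_force: [0.8, 0.0, -0.6]
gripper_width: 0.0005
gripper_force: 0.0
```

>>> {"fn": "apply_moves", "kwargs": {"targets": [{"dp": [-0.0005, 0, -0.005], "yaw": 0}, {"dp": [-0.0005, 0, -0.009], "yaw": 0}, {"dp": [-0.0002, 0, -0.0115], "yaw": 0}, {"dp": [0.0003, 0, -0.0135], "yaw": 0}, {"dp": [0.0003, 0, -0.0135], "yaw": 0}, {"dp": [0.0003, 0, -0.0135], "yaw": 0}]}}

```text
time_s: 32.1
tcp_pos: [0.5718, -0.1671, 0.1272]
eef_rot: [180.0, -0.0, -9.7]
contact_force: [-0.1, 0.4, 1.4]
gripper_width: 0.0004
gripper_force: 0.8
```

```bash
python3 -c "
from h import *
tq((.5165,-.1597,.079))"
```

```text
32.1 [ 0.5718 -0.1671  0.1272] [-0.1  0.4  1.4] theta 16.6 torque 0.086
```

>>> {"fn": "apply_moves", "kwargs": {"targets": [{"dp": [0.0003, 0, -0.002], "yaw": 0}, {"dp": [0.0008, -0.0001, -0.004], "yaw": 0}, {"dp": [0.0008, -0.0001, -0.004], "yaw": 0}, {"dp": [0.0008, -0.0001, -0.004], "yaw": 0}]}}

```text
time_s: 32.43
tcp_pos: [0.573, -0.1672, 0.123]
eef_rot: [180.0, -0.1, -9.7]
contact_force: [1.2, -1.3, 4.0]
gripper_width: 0.0004
gripper_force: 1.9
```

>>> {"fn": "apply_moves", "kwargs": {"targets": [{"dp": [0.0003, 0, -0.002], "yaw": 0}, {"dp": [0.0007, -0.0001, -0.004], "yaw": 0}, {"dp": [0.0007, -0.0001, -0.004], "yaw": 0}, {"dp": [0.0007, -0.0001, -0.004], "yaw": 0}]}}

```text
time_s: 32.77
tcp_pos: [0.5741, -0.1674, 0.1192]
eef_rot: [180.0, -0.1, -9.7]
contact_force: [1.5, -2.8, 4.2]
gripper_width: 0.0003
gripper_force: 2.3
```

>>> {"fn": "apply_moves", "kwargs": {"targets": [{"dp": [0.0002, -0.0005, -0.002], "yaw": 0}, {"dp": [0.0005, -0.001, -0.004], "yaw": 0}, {"dp": [0.0005, -0.001, -0.004], "yaw": 0}, {"dp": [0.0005, -0.001, -0.004], "yaw": 0}]}}

```text
time_s: 33.1
tcp_pos: [0.5749, -0.1678, 0.1153]
eef_rot: [-180.0, -0.2, -9.7]
contact_force: [2.2, 1.5, 5.9]
gripper_width: 0.0003
gripper_force: 2.7
```

>>> {"fn": "apply_moves", "kwargs": {"targets": [{"dp": [0.0001, 0, -0.002], "yaw": 0}, {"dp": [0.0003, -0.0001, -0.004], "yaw": 0}, {"dp": [0.0003, -0.0001, -0.004], "yaw": 0}, {"dp": [0.0003, -0.0001, -0.004], "yaw": 0}]}}

```text
time_s: 33.43
tcp_pos: [0.5756, -0.1679, 0.1115]
eef_rot: [-180.0, -0.2, -9.6]
contact_force: [3.6, 0.5, 5.3]
gripper_width: 0.0003
gripper_force: 2.9
```

```bash
python3 - <<'E'
from h import *
from plant import get_state,cams
from scipy.spatial.transform import Rotation as Ro
s=get_state(); c=cams.capture("wrist"); T=c["T_tool_cam"]
cv2.imwrite("pics/w4.png",cv2.resize(c["image"][190:350,222:422,::-1],None,fx=3.7,fy=3.7,interpolation=2))
z=c["range_z"].astype(float); v,u=np.mgrid[:480,:640]; dx=u-c["cx"];dy=v-c["cy"]; rr=np.hypot(dx,dy); th=rr/c["fx"]
k=np.tan(th)*z/np.maximum(rr,1e-6); Pc=np.stack([dx*k,dy*k,z],-1)
Pt=Pc@T[:3,:3].T+T[:3,3]
for vv in range(250,304,4): print(vv,[tuple((Pt[vv,uu]*1000).round().astype(int).tolist()) for uu in(302,312,322,332,342)])
E
```

```text
250 [(-6, -14, 111), (-6, -7, 112), (-5, 0, 110), (-5, 7, 111), (-5, 14, 110)]
254 [(-8, -14, 111), (-9, -7, 112), (-8, 0, 110), (-8, 7, 110), (-9, 14, 111)]
258 [(-11, -14, 111), (-11, -7, 111), (-11, 0, 110), (-12, 7, 112), (-11, 14, 111)]
262 [(39, -5, -50), (-14, -7, 111), (-14, 0, 111), (-15, 7, 112), (39, 5, -49)]
266 [(38, -5, -51), (-17, -7, 111), (-17, 0, 110), (-18, 7, 111), (39, 5, -52)]
270 [(39, -5, -54), (9, -5, 28), (10, 0, 25), (-20, 7, 111), (39, 5, -55)]
274 [(39, -5, -57), (12, -4, 16), (10, 0, 21), (12, 4, 16), (39, 5, -58)]
278 [(39, -4, -60), (11, -4, 12), (8, 0, 21), (11, 4, 12), (38, 5, -59)]
282 [(39, -4, -63), (11, -4, 8), (7, 0, 19), (11, 4, 8), (38, 4, -62)]
286 [(39, -4, -65), (11, -4, 3), (5, 0, 18), (11, 4, 3), (39, 4, -65)]
290 [(39, -4, -66), (9, -4, 3), (4, 0, 17), (9, 4, 4), (39, 4, -68)]
294 [(37, -4, -66), (8, -4, 3), (2, 0, 17), (8, 4, 3), (39, 4, -69)]
298 [(38, -4, -68), (6, -4, 4), (-1, 0, 18), (6, 4, 4), (38, 4, -68)]
302 [(37, -4, -69), (32, -2, -57), (32, 0, -58), (32, 2, -58), (37, 4, -69)]
```

View pics/w4.png

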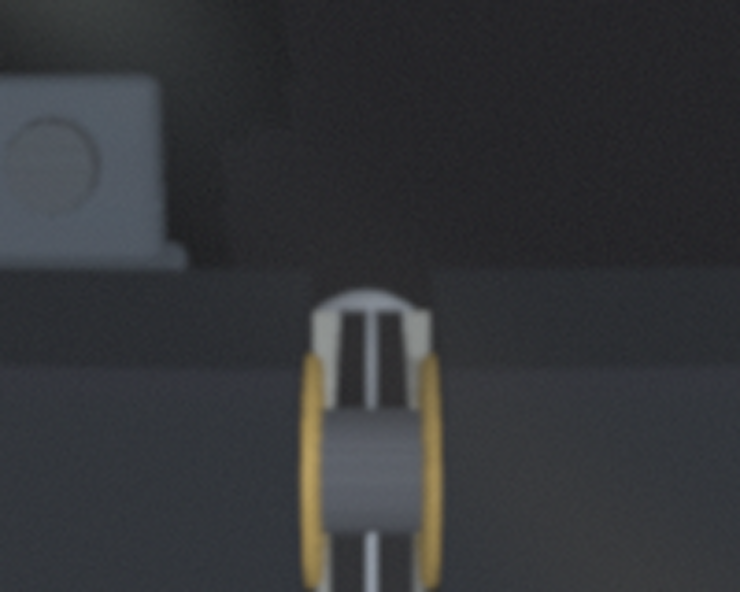

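The wrist view shows the fingertip resting on the ball (crop 368,300), with the ball about 3 mm outboard of the tool centre and following it. θ≈6°, so I'll carry on.

>>> {"fn": "apply_moves", "kwargs": {"targets": [{"dp": [0, 0, -0.002], "yaw": 0}, {"dp": [0.0003, 0, -0.004], "yaw": 0}, {"dp": [0.0003, 0, -0.005], "yaw": 0}, {"dp": [0.0003, 0, -0.005], "yaw": 0}, {"dp": [0.0003, 0, -0.005], "yaw": 0}]}}

```text
time_s: 33.9
tcp_pos: [0.5763, -0.1679, 0.1067]
eef_rot: [-180.0, -0.2, -9.6]
contact_force: [2.4, 0.7, 5.9]
gripper_width: 0.0001
gripper_force: 3.0
```

```bash
cat > w.py <<'E'
from h import *
from plant import get_state,cams
s=get_state(); F=s["contact_force"]; print(s["time_s"],s["tcp_pos"].round(4),F.round(1))
c=cams.capture("wrist"); T=c["T_tool_cam"]
z=c["range_z"].astype(float); v,u=np.mgrid[:480,:640]; dx=u-c["cx"];dy=v-c["cy"]; rr=np.hypot(dx,dy); k=np.tan(rr/c["fx"])*z/np.maximum(rr,1e-6)
Pt=np.stack([dx*k,dy*k,z],-1)@T[:3,:3].T+T[:3,3]
print([tuple((Pt[vv,322]*1000).round().astype(int).tolist()) for vv in range(262,300,4)])
E
python3 w.py
```

```text
33.9 [ 0.5763 -0.1679  0.1067] [2.4 0.7 5.9]
[(-13, 0, 105), (-16, 0, 106), (10, 0, 25), (9, 0, 22), (8, 0, 21), (7, 0, 18), (6, 0, 17), (4, 0, 16), (2, 0, 17), (0, 0, 17)]
```

>>> {"fn": "apply_moves", "kwargs": {"targets": [{"dp": [0, 0, -0.002], "yaw": 0}, {"dp": [0, 0, -0.004], "yaw": 0}, {"dp": [0, 0, -0.005], "yaw": 0}, {"dp": [0, 0, -0.005], "yaw": 0}, {"dp": [0, 0, -0.005], "yaw": 0}]}}

```text
time_s: 34.37
tcp_pos: [0.5765, -0.1679, 0.1017]
eef_rot: [-180.0, -0.3, -9.6]
contact_force: [4.2, 0.8, 5.3]
gripper_width: 0.0003
gripper_force: 2.9
```

```bash
python3 w.py
```

```text
34.3667 [ 0.5765 -0.1679  0.1017] [4.2 0.8 5.3]
[(-11, 0, 102), (-14, 0, 101), (9, 0, 28), (9, 0, 23), (8, 0, 20), (6, 0, 20), (5, 0, 18), (4, 0, 17), (2, 0, 17), (0, 0, 16)]
```

>>> {"fn": "apply_moves", "kwargs": {"targets": [{"dp": [0.001, 0, 0.001], "yaw": 0}, {"dp": [0.002, -0.0003, -0.001], "yaw": 0}, {"dp": [0.002, -0.0003, -0.003], "yaw": 0}, {"dp": [0.0015, -0.0003, -0.005], "yaw": 0}, {"dp": [0.001, -0.0002, -0.007], "yaw": 0}, {"dp": [0.001, -0.0002, -0.007], "yaw": 0}, {"dp": [0.001, -0.0002, -0.007], "yaw": 0}]}}

```text
time_s: 35.0
tcp_pos: [0.5766, -0.1678, 0.0942]
eef_rot: [-179.9, -0.2, -9.7]
contact_force: [3.4, 2.8, 5.4]
gripper_width: 0.0011
gripper_force: 2.8
```

```bash
python3 w.py
```

```text
35.0 [ 0.5766 -0.1678  0.0942] [3.4 2.8 5.4]
[(-9, 0, 94), (-11, 0, 93), (-14, 0, 94), (8, 0, 25), (7, 0, 24), (6, 0, 20), (5, 0, 20), (4, 0, 17), (1, 0, 19), (-1, 0, 18)]
```

>>> {"fn": "apply_moves", "kwargs": {"targets": [{"dp": [0, 0, 0.03], "yaw": 0}, {"dp": [0, 0, 0.07], "yaw": 0}, {"dp": [-0.04, -0.02, 0.105], "yaw": 0}, {"dp": [-0.08, -0.03, 0.105], "yaw": 0}, {"dp": [-0.12, -0.04, 0.105], "yaw": 0}, {"dp": [-0.165, -0.048, 0.105], "yaw": 0}, {"dp": [-0.165, -0.048, 0.105], "yaw": 0}, {"dp": [-0.165, -0.048, 0.105], "yaw": 0}]}}

```text
time_s: 35.72
tcp_pos: [0.4056, -0.2165, 0.1983]
eef_rot: [-179.9, 0.1, -9.8]
contact_force: [-0.0, 0.8, -0.5]
gripper_width: 0.0005
gripper_force: 0.0
```

```bash
python3 - <<'E'
from h import *
look(12)
# full-res rois in (u0,v0,w,h): block top mark, jaw plate, carriage top, lever plate, bed rear (control)
R=dict(block=(302,246,30,32),jaw=(327,236,20,58),carr=(352,246,40,50),pad=(342,306,40,32),fixed=(270,228,34,60))
base=cv2.cvtColor(np.load("top7.npz")["image"],cv2.COLOR_RGB2GRAY).astype(np.float32)
for t in(3,7,9,10,11,12):
    g=cv2.cvtColor(np.load(f"top{t}.npz")["image"],cv2.COLOR_RGB2GRAY).astype(np.float32)
    o=[]
    for n,(x,y,w,h) in R.items():
        (dx,dy),r=cv2.phaseCorrelate(base[y:y+h,x:x+w].copy(),g[y:y+h,x:x+w].copy(),cv2.createHanningWindow((w,h),cv2.CV_32F)); o.append(f"{n} {dx:.2f},{dy:.2f} ({r:.2f})")
    print(t,o)
E
```

```text
35.7167 [ 0.4056 -0.2165  0.1983] [-0.   0.8 -0.5]
block back/front s [0.1275 0.1704]
jaw back/front s [0.0361 0.1269] 233
fixed face s [0.1713 0.2428]
hub s [-0.0803 -0.0225]
pad [ 0.4461 -0.024   0.0596] 459 [0.0273 0.0787]
ball -1 [ 0.4602 -0.148   0.0881] 0.0897 -0.0578 -0.0675 129
ball 1 [ 0.5763 -0.1679  0.0866] 0.0882 0.0599 -0.0674 133
3 ['block 0.01,0.01 (1.00)', 'jaw -0.04,-0.11 (1.01)', 'carr -2.58,-0.70 (0.86)', 'pad -2.66,-0.38 (0.82)', 'fixed 0.00,-0.07 (1.00)']
7 ['block 0.00,0.00 (1.00)', 'jaw 0.00,0.00 (1.00)', 'carr 0.00,0.00 (1.00)', 'pad 0.00,0.00 (1.00)', 'fixed 0.00,-0.00 (1.00)']
9 ['block 0.01,-0.02 (1.00)', 'jaw -0.06,-0.01 (0.98)', 'carr 0.16,0.08 (0.99)', 'pad 0.49,-0.02 (0.91)', 'fixed 0.00,0.01 (0.99)']
10 ['block -0.01,-0.02 (1.00)', 'jaw 0.03,-0.03 (0.98)', 'carr 0.53,0.20 (0.91)', 'pad 0.66,0.03 (0.95)', 'fixed 0.05,0.00 (1.01)']
11 ['block 0.03,-0.01 (1.00)', 'jaw 0.05,-0.19 (0.91)', 'carr 0.69,0.17 (0.95)', 'pad 0.72,0.01 (0.90)', 'fixed -0.01,-0.09 (1.00)']
12 ['block 0.01,-0.03 (1.00)', 'jaw 0.07,-0.22 (0.94)', 'carr 0.82,0.21 (0.95)', 'pad 0.96,0.02 (0.96)', 'fixed 0.03,-0.02 (1.01)']
```

Working out the pattern: the closed pads nest around the ball, so lifting the tool pulled the bar back about 11° each time. I'll turn the tool 90° so that a solid fingertip presses on the ball, which also releases without any pull.

>>> {"fn": "apply_moves", "kwargs": {"targets": [{"dp": [0.03, 0.01, 0.01], "yaw": -7}, {"dp": [0.06, 0.02, 0.01], "yaw": -14}, {"dp": [0.08, 0.026, 0.01], "yaw": -21}, {"dp": [0.1, 0.032, 0.01], "yaw": -28}, {"dp": [0.12, 0.04, 0.01], "yaw": -35}, {"dp": [0.14, 0.046, 0.01], "yaw": -42}, {"dp": [0.155, 0.0505, 0.01], "yaw": -49}, {"dp": [0.155, 0.0505, 0.01], "yaw": -56}, {"dp": [0.155, 0.0505, 0.01], "yaw": -63}, {"dp": [0.155, 0.0505, 0], "yaw": -70}, {"dp": [0.155, 0.0505, 0], "yaw": -77}, {"dp": [0.155, 0.0505, -0.02], "yaw": -84}, {"dp": [0.155, 0.0505, -0.04], "yaw": -90}, {"dp": [0.155, 0.0505, -0.07], "yaw": -90}, {"dp": [0.155, 0.0505, -0.07], "yaw": -90}, {"dp": [0.155, 0.0505, -0.07], "yaw": -90}]}}

```text
time_s: 37.1
tcp_pos: [0.5644, -0.1657, 0.1268]
eef_rot: [179.7, -0.1, -99.6]
contact_force: [0.4, -0.0, 0.8]
gripper_width: 0.0007
gripper_force: 0.0
```

```bash
python3 -c "
from h import *
tq()"
```

```text
37.1 [ 0.5644 -0.1657  0.1268] [ 0.4 -0.   0.8] theta 15.3 torque 0.036
```

>>> {"fn": "apply_moves", "kwargs": {"targets": [{"dp": [0, 0, -0.01], "yaw": 0}, {"dp": [0, 0, -0.015], "yaw": 0}, {"dp": [0, 0, -0.018], "yaw": 0}, {"dp": [0, 0, -0.02], "yaw": 0}, {"dp": [0, 0, -0.02], "yaw": 0}, {"dp": [0, 0, -0.02], "yaw": 0}]}}

```text
time_s: 37.6
tcp_pos: [0.5653, -0.166, 0.1091]
eef_rot: [-180.0, 0.0, -99.7]
contact_force: [0.2, -0.3, -0.6]
gripper_width: 0.0004
gripper_force: 0.0
```

>>> {"fn": "apply_moves", "kwargs": {"targets": [{"dp": [0, 0, -0.002], "yaw": 0}, {"dp": [-0.0003, 0, -0.004], "yaw": 0}, {"dp": [-0.0003, 0, -0.004], "yaw": 0}, {"dp": [-0.0003, 0, -0.004], "yaw": 0}]}}

```text
time_s: 37.93
tcp_pos: [0.5653, -0.166, 0.1051]
eef_rot: [-179.9, -0.0, -99.7]
contact_force: [0.8, 0.1, 1.9]
gripper_width: 0.0004
gripper_force: 1.1
```

>>> {"fn": "apply_moves", "kwargs": {"targets": [{"dp": [-0.0003, 0, -0.002], "yaw": 0}, {"dp": [-0.0006, 0, -0.004], "yaw": 0}, {"dp": [-0.0006, 0, -0.004], "yaw": 0}, {"dp": [-0.0006, 0, -0.004], "yaw": 0}]}}

```text
time_s: 38.27
tcp_pos: [0.5649, -0.166, 0.1009]
eef_rot: [-179.9, 0.0, -99.7]
contact_force: [2.3, -0.2, 3.5]
gripper_width: 0.0005
gripper_force: 1.7
```

>>> {"fn": "apply_moves", "kwargs": {"targets": [{"dp": [-0.0003, 0, -0.002], "yaw": 0}, {"dp": [-0.0008, 0.0001, -0.004], "yaw": 0}, {"dp": [-0.0014, 0.0002, -0.006], "yaw": 0}, {"dp": [-0.002, 0.0003, -0.008], "yaw": 0}, {"dp": [-0.002, 0.0003, -0.008], "yaw": 0}, {"dp": [-0.002, 0.0003, -0.008], "yaw": 0}]}}

```text
time_s: 38.77
tcp_pos: [0.5642, -0.1658, 0.094]
eef_rot: [-179.8, 0.0, -99.6]
contact_force: [3.2, -0.6, 9.2]
gripper_width: 0.0006
gripper_force: 4.6
```

>>> {"fn": "apply_moves", "kwargs": {"targets": [{"dp": [-0.0006, 0.0001, -0.002], "yaw": 0}, {"dp": [-0.0012, 0.0002, -0.004], "yaw": 0}, {"dp": [-0.0019, 0.0003, -0.006], "yaw": 0}, {"dp": [-0.0019, 0.0003, -0.006], "yaw": 0}, {"dp": [-0.0019, 0.0003, -0.006], "yaw": 0}]}}

```text
time_s: 39.18
tcp_pos: [0.5631, -0.1654, 0.0882]
eef_rot: [-179.7, 0.0, -99.6]
contact_force: [5.6, 0.3, 7.2]
gripper_width: 0.0007
gripper_force: 4.6
```

>>> {"fn": "apply_moves", "kwargs": {"targets": [{"dp": [0, 0, 0.03], "yaw": 0}, {"dp": [0, 0, 0.07], "yaw": 0}, {"dp": [-0.04, -0.02, 0.11], "yaw": 0}, {"dp": [-0.08, -0.03, 0.11], "yaw": 0}, {"dp": [-0.12, -0.04, 0.11], "yaw": 0}, {"dp": [-0.16, -0.06, 0.11], "yaw": 0}, {"dp": [-0.16, -0.06, 0.11], "yaw": 0}, {"dp": [-0.16, -0.06, 0.11], "yaw": 0}]}}

```text
time_s: 39.85
tcp_pos: [0.3958, -0.2258, 0.1962]
eef_rot: [179.9, 0.1, -99.8]
contact_force: [-0.5, -0.1, 0.3]
gripper_width: 0.0003
gripper_force: 0.0
```

```bash
python3 - <<'E'
from h import *
look(13)
R=dict(block=(302,246,30,32),jaw=(327,236,20,58),carr=(352,246,40,50),pad=(342,306,40,32))
base=cv2.cvtColor(np.load("top7.npz")["image"],cv2.COLOR_RGB2GRAY).astype(np.float32)
g=cv2.cvtColor(np.load("top13.npz")["image"],cv2.COLOR_RGB2GRAY).astype(np.float32)
for n,(x,y,w,h) in R.items(): print(n,cv2.phaseCorrelate(base[y:y+h,x:x+w].copy(),g[y:y+h,x:x+w].copy(),cv2.createHanningWindow((w,h),cv2.CV_32F)))
E
```

```text
39.85 [ 0.3958 -0.2258  0.1962] [-0.5 -0.1  0.3]
block back/front s [0.1275 0.1705]
jaw back/front s [0.0435 0.1268] 227
fixed face s [0.1714 0.242 ]
hub s [-0.08   -0.0229]
pad [ 0.4461 -0.0239  0.0597] 461 [0.0269 0.0785]
ball -1 [ 0.4601 -0.1473  0.0993] 0.1007 -0.0581 -0.0669 129
ball 1 [ 0.5706 -0.1666  0.0767] 0.0783 0.0541 -0.0671 127
block ((0.022532435991706734, -0.006461082247287919), 0.9991271677116553)
jaw ((0.020441245510834705, -0.17157085398175909), 0.9327572917938233)
carr ((0.921321207556332, 0.24686387353959915), 0.9089345598220825)
pad ((1.095982701003912, -0.122451128290745), 0.9526949606835842)
```

>>> {"fn": "apply_moves", "kwargs": {"targets": [{"dp": [0.04, 0.015, 0], "yaw": 0}, {"dp": [0.08, 0.03, 0], "yaw": 0}, {"dp": [0.12, 0.045, 0], "yaw": 0}, {"dp": [0.165, 0.0603, 0], "yaw": 0}, {"dp": [0.165, 0.0603, -0.03], "yaw": 0}, {"dp": [0.165, 0.0603, -0.065], "yaw": 0}, {"dp": [0.165, 0.0603, -0.085], "yaw": 0}, {"dp": [0.165, 0.0603, -0.085], "yaw": 0}, {"dp": [0.165, 0.0603, -0.085], "yaw": 0}, {"dp": [0.165, 0.0603, -0.085], "yaw": 0}]}}

```text
time_s: 40.73
tcp_pos: [0.5664, -0.165, 0.1126]
eef_rot: [-180.0, -0.0, -99.6]
contact_force: [0.6, 0.3, 1.0]
gripper_width: 0.0003
gripper_force: 0.0
```

>>> {"fn": "apply_moves", "kwargs": {"targets": [{"dp": [0, 0, -0.005], "yaw": 0}, {"dp": [0, 0, -0.01], "yaw": 0}, {"dp": [0, 0, -0.013], "yaw": 0}, {"dp": [0, 0, -0.015], "yaw": 0}, {"dp": [0, 0, -0.017], "yaw": 0}, {"dp": [0, 0, -0.017], "yaw": 0}, {"dp": [0, 0, -0.017], "yaw": 0}]}}

```text
time_s: 41.32
tcp_pos: [0.5655, -0.1651, 0.095]
eef_rot: [-180.0, -0.0, -99.7]
contact_force: [-0.5, 1.5, 3.2]
gripper_width: 0.0004
gripper_force: 1.3
```

>>> {"fn": "apply_moves", "kwargs": {"targets": [{"dp": [0, 0, -0.0015], "yaw": 0}, {"dp": [0, 0, -0.003], "yaw": 0}, {"dp": [0, 0, -0.003], "yaw": 0}, {"dp": [0, 0, -0.003], "yaw": 0}]}}

```text
time_s: 41.65
tcp_pos: [0.5656, -0.165, 0.0922]
eef_rot: [-180.0, 0.0, -99.7]
contact_force: [-1.9, 1.0, 5.9]
gripper_width: 0.0002
gripper_force: 2.6
```

>>> {"fn": "apply_moves", "kwargs": {"targets": [{"dp": [-0.0003, 0, -0.001], "yaw": 0}, {"dp": [-0.0005, 0, -0.002], "yaw": 0}, {"dp": [-0.0005, 0, -0.002], "yaw": 0}, {"dp": [-0.0005, 0, -0.002], "yaw": 0}]}}

```text
time_s: 41.98
tcp_pos: [0.5653, -0.1649, 0.0905]
eef_rot: [-179.9, 0.0, -99.7]
contact_force: [-1.8, 1.9, 7.6]
gripper_width: 0.0005
gripper_force: 3.2
```

>>> {"fn": "apply_moves", "kwargs": {"targets": [{"dp": [-0.0003, 0, -0.001], "yaw": 0}, {"dp": [-0.0003, 0, -0.0015], "yaw": 0}, {"dp": [-0.0003, 0, -0.0015], "yaw": 0}, {"dp": [-0.0003, 0, -0.0015], "yaw": 0}]}}

```text
time_s: 42.32
tcp_pos: [0.5652, -0.1648, 0.0891]
eef_rot: [-179.9, 0.0, -99.7]
contact_force: [-1.4, 2.2, 8.8]
gripper_width: 0.0004
gripper_force: 3.6
```

```bash
python3 -c "
from h import *
tq((0,0,.0805))"
```

```text
42.3167 [ 0.5652 -0.1648  0.0891] [-1.4  2.2  8.8] theta -21.9 torque 0.464
```

>>> {"fn": "apply_moves", "kwargs": {"targets": [{"dp": [-0.0002, 0, -0.0006], "yaw": 0}, {"dp": [-0.0003, 0, -0.0012], "yaw": 0}, {"dp": [-0.0003, 0, -0.0012], "yaw": 0}, {"dp": [-0.0003, 0, -0.0012], "yaw": 0}, {"dp": [-0.0003, 0, -0.0012], "yaw": 0}]}}

```text
time_s: 42.73
tcp_pos: [0.565, -0.1648, 0.0881]
eef_rot: [-179.9, 0.0, -99.7]
contact_force: [-1.6, 2.6, 8.9]
gripper_width: 0.0005
gripper_force: 4.0
```

```bash
python3 -c "
from h import *
tq((0,0,.0805))"
```

```text
42.7333 [ 0.565  -0.1648  0.0881] [-1.6  2.6  8.9] theta -23.0 torque 0.463
```

>>> {"fn": "apply_moves", "kwargs": {"targets": [{"dp": [-0.0003, 0, -0.001], "yaw": 0}, {"dp": [-0.0006, 0, -0.002], "yaw": 0}, {"dp": [-0.0008, 0, -0.0025], "yaw": 0}, {"dp": [-0.0008, 0, -0.0025], "yaw": 0}, {"dp": [-0.0008, 0, -0.0025], "yaw": 0}]}}

```text
time_s: 43.15
tcp_pos: [0.5646, -0.1647, 0.0859]
eef_rot: [-179.9, 0.0, -99.7]
contact_force: [-1.7, 4.2, 10.6]
gripper_width: 0.0007
gripper_force: 4.7
```

```bash
python3 -c "
from h import *
tq((0,0,.0805))"
```

```text
43.15 [ 0.5646 -0.1647  0.0859] [-1.7  4.2 10.6] theta -25.2 torque 0.534
```

The torque is about 0.53 N m, or 8.9 N at the ball, which is inside the window. I'll release and check.

>>> {"fn": "apply_moves", "kwargs": {"targets": [{"dp": [0, 0, 0.01], "yaw": 0}, {"dp": [0, 0, 0.03], "yaw": 0}, {"dp": [0, 0, 0.07], "yaw": 0}, {"dp": [-0.04, -0.02, 0.11], "yaw": 0}, {"dp": [-0.08, -0.03, 0.11], "yaw": 0}, {"dp": [-0.12, -0.04, 0.11], "yaw": 0}, {"dp": [-0.16, -0.06, 0.11], "yaw": 0}, {"dp": [-0.16, -0.06, 0.11], "yaw": 0}, {"dp": [-0.16, -0.06, 0.11], "yaw": 0}]}}

```text
time_s: 43.9
tcp_pos: [0.3999, -0.2259, 0.1951]
eef_rot: [-180.0, 0.0, -99.8]
contact_force: [-0.2, -0.8, 1.0]
gripper_width: 0.0001
gripper_force: 0.0
```

```bash
python3 - <<'E'
from h import *
look(14)
R=dict(block=(302,246,30,32),jaw=(327,236,20,58),carr=(352,246,40,50),pad=(342,306,40,32))
base=cv2.cvtColor(np.load("top7.npz")["image"],cv2.COLOR_RGB2GRAY).astype(np.float32)
g=cv2.cvtColor(np.load("top14.npz")["image"],cv2.COLOR_RGB2GRAY).astype(np.float32)
for n,(x,y,w,h) in R.items(): print(n,cv2.phaseCorrelate(base[y:y+h,x:x+w].copy(),g[y:y+h,x:x+w].copy(),cv2.createHanningWindow((w,h),cv2.CV_32F)))
E
```

```text
43.9 [ 0.3999 -0.2259  0.1951] [-0.2 -0.8  1. ]
block back/front s [0.1275 0.1704]
jaw back/front s [0.0589 0.1268] 225
fixed face s [0.1713 0.2431]
hub s [-0.0799 -0.0224]
pad [ 0.4462 -0.0249  0.0597] 457 [0.0271 0.0785]
ball -1 [ 0.4604 -0.1473  0.0988] 0.1002 -0.0577 -0.0669 129
ball 1 [ 0.5693 -0.1661  0.0768] 0.0783 0.0527 -0.0669 125
block ((0.00824506233742639, -0.03662436300266236), 0.9908836721132199)
jaw ((0.04852690609399524, -0.23976185238680614), 0.9461651293436686)
carr ((0.9382794979585611, 0.3043485067205012), 0.9026952679157257)
pad ((1.0824617933375613, -0.13193244492357437), 0.9492379881441593)
```

```bash
python3 - <<'E'
from h import *
G={t:cv2.cvtColor(np.load(f"top{t}.npz")["image"],cv2.COLOR_RGB2GRAY).astype(np.float32) for t in(0,7,14)}
c=dict(np.load("top0.npz"))
def world(u,v,h):
    d=c["R"].T@np.array([(u-c["cx"])/c["fx"],(v-c["cy"])/c["fy"],1]); o=-c["R"].T@c["t"]; return o+d*(h-o[2])/d[2]
R=dict(carr=(374,250,32,48,.1008),jaw=(345,238,24,62,.107),pad=(356,304,46,38,.060))
for n,(x,y,w,h,H) in R.items():
    for t in(7,14):
        best=cv2.matchTemplate(G[t],G[0][y:y+h,x:x+w],cv2.TM_CCOEFF_NORMED); best[:, :300]*=1
        _,m,_,(bx,by)=cv2.minMaxLoc(best[y-15:y+15,x-40:x+10]); dx,dy=bx-40,by-15
        W=np.float32([[1,0,dx],[0,1,dy]])
        tpl=G[0][y:y+h,x:x+w]; sub=np.float32([[1,0,x+dx],[0,1,y+dy]])
        cc,W=cv2.findTransformECC(tpl,G[t],sub,cv2.MOTION_TRANSLATION,(3,200,1e-6),None,5)
        a=world(x+w/2,y+h/2,H); b=world(W[0,2]+w/2,W[1,2]+h/2,H); D=(b-a)[:2]*1000
        print(n,t,"s shift mm",(D@[.170,.985]).round(2),"x",(D@[.985,-.17]).round(2),"cc",round(cc,3))
E
```

```text
carr 7 s shift mm 29.23 x 0.18 cc 0.983
carr 14 s shift mm 26.9 x 0.2 cc 0.985
jaw 7 s shift mm 34.84 x 0.21 cc 0.851
jaw 14 s shift mm 34.95 x 0.17 cc 0.851
pad 7 s shift mm 29.52 x -0.53 cc 0.91
pad 14 s shift mm 27.02 x -0.49 cc 0.906
```

The bar rest angle is unchanged at -10.5° after that 8.9 N push, so the clamp holds it. I'll make one last push to about 9.5 N to settle mid-window.

>>> {"fn": "apply_moves", "kwargs": {"targets": [{"dp": [0.04, 0.015, 0], "yaw": 0}, {"dp": [0.08, 0.03, 0], "yaw": 0}, {"dp": [0.12, 0.045, 0], "yaw": 0}, {"dp": [0.161, 0.0606, 0], "yaw": 0}, {"dp": [0.161, 0.0606, -0.03], "yaw": 0}, {"dp": [0.161, 0.0606, -0.065], "yaw": 0}, {"dp": [0.161, 0.0606, -0.085], "yaw": 0}, {"dp": [0.161, 0.0606, -0.085], "yaw": 0}, {"dp": [0.161, 0.0606, -0.085], "yaw": 0}]}}

```text
time_s: 44.7
tcp_pos: [0.5646, -0.1642, 0.1084]
eef_rot: [179.8, -0.1, -99.6]
contact_force: [1.0, 0.0, 0.4]
gripper_width: 0.0003
gripper_force: 0.0
```

>>> {"fn": "apply_moves", "kwargs": {"targets": [{"dp": [0, 0, -0.006], "yaw": 0}, {"dp": [0, 0, -0.012], "yaw": 0}, {"dp": [0, 0, -0.016], "yaw": 0}, {"dp": [-0.0003, 0, -0.019], "yaw": 0}, {"dp": [-0.0008, 0, -0.021], "yaw": 0}, {"dp": [-0.0012, 0, -0.023], "yaw": 0}, {"dp": [-0.0012, 0, -0.023], "yaw": 0}, {"dp": [-0.0012, 0, -0.023], "yaw": 0}]}}

```text
time_s: 45.37
tcp_pos: [0.5649, -0.1642, 0.0885]
eef_rot: [-179.8, 0.0, -99.7]
contact_force: [0.5, 3.4, 8.1]
gripper_width: 0.0003
gripper_force: 3.7
```

```bash
python3 -c "
from h import *
tq((0,0,.0805))"
```

```text
45.3667 [ 0.5649 -0.1642  0.0885] [0.5 3.4 8.1] theta -22.6 torque 0.449
```

>>> {"fn": "apply_moves", "kwargs": {"targets": [{"dp": [-0.0003, 0, -0.001], "yaw": 0}, {"dp": [-0.0007, 0, -0.002], "yaw": 0}, {"dp": [-0.001, 0, -0.003], "yaw": 0}, {"dp": [-0.001, 0, -0.003], "yaw": 0}, {"dp": [-0.001, 0, -0.003], "yaw": 0}]}}

```text
time_s: 45.78
tcp_pos: [0.5644, -0.1641, 0.086]
eef_rot: [-179.7, 0.1, -99.6]
contact_force: [-0.9, 4.6, 10.9]
gripper_width: 0.0005
gripper_force: 4.7
```

```bash
python3 -c "
from h import *
tq((0,0,.0805))"
```

```text
45.7833 [ 0.5644 -0.1641  0.086 ] [-0.9  4.6 10.9] theta -25.2 torque 0.566
```

>>> {"fn": "apply_moves", "kwargs": {"targets": [{"dp": [0, 0, 0.01], "yaw": 0}, {"dp": [0, 0, 0.03], "yaw": 0}, {"dp": [0, 0, 0.07], "yaw": 0}, {"dp": [-0.04, -0.02, 0.11], "yaw": 0}, {"dp": [-0.08, -0.03, 0.11], "yaw": 0}, {"dp": [-0.12, -0.04, 0.11], "yaw": 0}, {"dp": [-0.16, -0.06, 0.11], "yaw": 0}, {"dp": [-0.16, -0.06, 0.11], "yaw": 0}, {"dp": [-0.16, -0.06, 0.11], "yaw": 0}]}}

```text
time_s: 46.53
tcp_pos: [0.3987, -0.2253, 0.1946]
eef_rot: [-179.9, 0.0, -99.8]
contact_force: [-1.6, 0.5, -0.1]
gripper_width: 0.0001
gripper_force: 0.0
```

```bash
python3 - <<'E'
from h import *
look(15)
E
```

```text
46.5333 [ 0.3987 -0.2253  0.1946] [-1.6  0.5 -0.1]
block back/front s [0.1275 0.1704]
jaw back/front s [0.041  0.1267] 230
fixed face s [0.1713 0.244 ]
hub s [-0.0801 -0.0229]
pad [ 0.446  -0.0243  0.0596] 458 [0.027  0.0787]
ball -1 [ 0.461  -0.1475  0.0991] 0.1005 -0.0571 -0.0669 128
ball 1 [ 0.5699 -0.1664  0.077 ] 0.0785 0.0534 -0.0671 128
```

```bash
python3 - <<'E'
from plant import r
print(r.close_job())
E
```

```text
the job is handed in; nothing more can be done
None
```

I handed the job in at 46.5 s: the jaw is on the block, the half-nut is back in the rack, and the last push on the bar was about 9.4 N. The bar sprang back about 14° after each of the last pushes, so the force left on the block may be under the proper 95–145 N, and I couldn't measure it.

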